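# Hang the chuck spanner on the sprung hook in the bench cabinet

## Robot

A 6-joint arm with a two-finger parallel gripper is mounted at the origin on the work surface. World frame = base frame: x ahead of the robot, y to its left, z up, the work surface at z = 0. Lengths are in m, angles in degrees, forces in N, time in s.
With the tool pointing down it reaches from about 0.375 to 0.9 m from the base axis. Payload 3.1 kg.
Tool frame: the origin (TCP) lies on the centre line of the jaws, within the pads' length; the fingertips stand 25 mm ahead of it and the grasp point (between the pads) lies 6 mm ahead of it; z points along the fingers, y is the line along which they close (so a half turn about z gives the same grasp; the last joint's range is limited). The gripper opens to 87 mm and grips with 3 to 60 N. Pads are 19 mm wide; open, the fingers measure 117 mm over their backs; the gripper's body (75 mm by 190 mm) begins 51 mm behind the grasp point.
Start: joints at [59.33, 30.224, 82.088, -0, 67.689, -10.227], TCP at [0.218, 0.586, 0.21] pointing down, gripper open.
Joint ranges: [-176.69, 176.69], [-43.24, 126.21], [12.49, 139.97], [-82, 262], [0, 151.66], [-163.58, 163.58]. Speed limits (degrees/s): [159.86, 159.86, 180, 180, 180, 180].

## Interface

Orientations are given as a 3x3 rotation matrix whose columns are the frame's x, y, z axes.
In Python, from rig import * gives the robot as it stands.
- The arm moves only by the tool step_arm, never from a script. Its argument "steps" is a list of rows, each a list of 7 numbers: the shift along the tool's x, y, z normalised to -1 to 1, where 1 is 0.3 m, then the turn, a rotation vector about the tool's x, y, z normalised to -1 to 1, where 1 is 45 degrees, then the gripper's target within -1 to 1 (shut at 1, half-way at 0, fully open at -1). A call has 1 to 8 rows; each row is the pose to reach, as a shift and turn from the pose commanded when the call began, along the tool's axes at that moment; what a row does not reach only later rows make up. A row lasts 1/12 s, in which the tool goes at most 41.7 mm and 7.16 degrees, less where a joint would pass 70% of its speed; a pose out of reach is approached as far as the arm can. A call with a number of a shift or a turn outside -1 to 1 is refused whole. A call with a gripper value outside its range is refused whole. The fingers move at their own pace and stop on an object; the grip force is fixed at half the most. Time passes only in rows, so rows that repeat a pose let the fingers close. It gives the time, the measured TCP pose, the force, the opening and the grip force at its end, in the units of the state.
- read_state(): the state, without advancing time (a new reading comes with each control period).
- capture(name): name is "side" or "top"; returns a dict with "image" (480x640x3 uint8, red, green, blue), "vertical_fov" (degrees; the focal length in pixels is half the picture's height over the tangent of half this angle, whatever the lens; pixels are square), "cx", "cy" (the principal point, pixels), "world_from_camera" (4x4, takes a point from camera to world coordinates). Camera axes: x right, y down, z forward; pixel columns grow to the right and rows downward; lengths in m; the calibration is good to about 2 mm. A picture is of the moment at which its call begins. There is no depth.
- hand_in(): hands the job in; it is judged then, once.
The state is a dict: "time_s": time; "joint_positions": joint angles; "qvel": joint speeds; "tau": joint torques, N m; "position": TCP position; "tcp_rot": TCP orientation; "force": force on the tool from outside, world axes, zero at the start; "moment": the same for the moment, N m; "opening": opening from 0.0 (shut) to 1.0 (fully open); "grasp_force": force on a finger pad.
Only numpy, scipy, OpenCV 4.12 (cv2) and the standard library are available. Lean on these libraries where they do the work, as an engineer would, in place of code of your own. Each camera call takes 0.05 s, during which the arm holds its last target. There are 200 camera calls.

## Task

Put the spin-coater's blue-handled pin spanner away: hang it by its ring on the red hook at the back of the low clear cabinet, tilting it to get in under the roof, and press the ring down past the hook's sprung yellow keeper so that the keeper snaps shut above it and the spanner hangs free and still. The hook board and the acrylic are light: feel your way, and never let the spanner or the robot press on them hard (15 N, about 1.5 kg, is too much). Leave the bottle, the beaker and the metal chuck where they stand.

Things in the scene. Friction and masses are not known exactly. Their poses are not given: they have to be found in the camera images.
- spanner_grip (a point): Centre of the pin spanner's blue handle (74 long x 22 wide x 24 mm thick; grip its flat sides, 22 mm across y), near the centre of mass, 12 mm above the bench at first, when it lies flat. x axis: along the spanner towards the ring; z up when lying. Spanner 185 mm long, 0.11 to 0.18 kg; its grey head with two pins ends 57 mm from here towards -x.
- spanner_ring (a point): Centre of the spanner's steel hanging ring, 108 mm from the handle's centre along x, same mid-plane, same axes. Round bar 7 mm thick, 25 mm inner and 39 mm outer diameter; the hole's axis is the spanner's z. A flat neck, 14 mm wide, 7 mm thick, joins it to the handle.
- cabinet: Fixed clear acrylic cabinet, 240 mm wide (y), 284 high, open at its front, which faces its own -x (to the robot). z up; origin on the bench, under the middle of its width. Base plate 8 mm thick, x = -65 to +81 mm; back wall inside face x = +75 mm; side walls' front edges x = -30 mm; inside width 228 mm. The other cabinet points share these axes.
- roof_edge (a point): Middle of the roof's front edge (orange trim), at the roof's underside: x = -30 mm, 278 mm up in the cabinet's frame. The flat roof, 6 mm thick, runs from here to the back wall.
- hook_zone (a point): Fixed point of the cabinet: x = +46 mm, y = 0, 210 mm up. An upright bluish clear board (60 mm wide, 20 to 270 mm up), square to x, stands near it on spacers: its front face is at this x or up to 24 mm nearer or farther. A red J hook is screwed to it at y = 0, its seat at this height or up to 8 mm above or below. Both differ each time, are not reported, and do not move.
- keeper (a joint): The hook's yellow spring flap; 0 = closed, level, up to 1.45 rad as pushed down. Hook: 7 mm round bar, level out of the board (its top is the seat), then an upright, centre line 20.5 mm before the board's face, tip 28 mm above the seat. The throat between is 17 mm wide; the flap, hinged at the board 24 mm above the seat, bars 13 mm of it, yields at 3 to 7 N and snaps shut above the ring.
- bottle_mid (a point): Bystander: capped amber bottle, 72 mm diameter, 150 mm high, point on its axis 70 mm up. Not to be moved.
- chuck_mid (a point): Bystander: aluminium vacuum chuck, 70 mm disc on a stub, 34 mm high, point on its axis 17 mm up. Not to be moved.
- beaker_mid (a point): Bystander: white ceramic cup, 60 mm diameter, 70 mm high, point on its axis 35 mm up. Not to be moved.
Things that resemble listed ones, but are neither listed nor needed, are in the scene too. Several things look just like the part that bears spanner_grip: the one meant starts nearest to the robot's base.

How it is judged (in metres and radians):
On the way, in this order (a step that is already met when the one before it is completed fails the run):
1. the spanner is lifted clear of the bench (height (world z) of spanner_grip above 0.07 m), for 0.2 s.
2. with its ring inside the cabinet at the hook, the keeper is pushed well open (value of joint keeper above 0.5 rad and x of spanner_ring in the frame of cabinet above -0.01 m and z of spanner_ring in the frame of cabinet above 0.17 m), for 0.05 s.
At the end, for the whole second after the job is handed in: The spanner hangs from the hook by its ring, ring up and within 20 degrees of upright, ring centre in the hook's mid-plane within 14 mm, 4 to 72 mm in the cabinet's x and 183 to 211 mm above its underside, the keeper closed (under 0.15 rad), still (under 30 mm/s) (value of joint keeper below 0.15 rad and x of spanner_ring in the frame of cabinet between 0.004 and 0.072 m and y of spanner_ring in the frame of cabinet between -0.014 and 0.014 m and z of spanner_ring in the frame of cabinet between 0.183 and 0.211 m and angle between spanner_grip's own x axis and vertical below 0.35 rad and linear speed of spanner below 0.03 m/s); the robot touches nothing.
It fails at once if the spanner, while the robot holds it, presses on the cabinet, its hook board, hook or keeper with more than 15 N (contact force between spanner and cabinet above 15 N and contact force between the fingers and spanner above 0.5 N).
It fails at once if the robot presses on the cabinet with more than 15 N (contact force between any of the fingers, the arm and cabinet above 15 N).
It fails at once if the bottle, beaker or chuck is shifted by more than 20 mm (distance of any of bottle_mid, chuck_mid, beaker_mid from where it was at the start of the episode above 0.02 m).
It also fails if it takes over 64 s, if anything falls off the work surface, if the arm or the gripper's body presses on something with over 40 N, if the wrist force passes 120 N, or if a joint passes its speed limit or range.

## Working session

There is one attempt and no reset: what is moved stays moved. The work goes in short steps, Python scripts to look and compute and a tool call to move; the robot and the scene stay as the last step left them, time stands still between calls to the robot, and variables do not carry over. Pictures are saved under pics/ and viewed, at most 10 in all, crops included, and the job is handed in when it is done.

Besides the shell and the picture viewer there is one more tool, called after ">>>" by a JSON object that holds its "method" and its "body", one argument or row to a line. step_arm: Moves the arm, as the interface text tells. Scaled input: -1 to 1 covers 0.3 m each way for a shift and 45 degrees each way for a turn. Its arguments: {"type":"object","properties":{"steps":{"type":"array"}},"required":["steps"]}

```bash
mkdir -p pics; ls; python3 - <<'E'
from rig import *
import cv2,numpy as np
np.set_printoptions(precision=4,suppress=True)
for n in("side","top"):
    c=capture(n); cv2.imwrite(f"pics/{n}0.png",c["image"][:,:,::-1]); print(n,c["vertical_fov"],c["cx"],c["cy"]);print(np.array(c["world_from_camera"]))
s=read_state();print(s)
E
```

```text
pics
side 56.75304499956854 324.85301943502884 236.79880806438152
[[ 0.8531 -0.374   0.3637  0.1603]
 [-0.5214 -0.6327  0.5725 -0.8805]
 [ 0.016  -0.6781 -0.7348  1.0282]
 [ 0.      0.      0.      1.    ]]
top 52.95611461669739 322.19041310111464 239.90955874980693
[[ 0.002  -0.9856  0.1688  0.3595]
 [-0.9999 -0.0043 -0.0134 -0.2278]
 [ 0.014  -0.1688 -0.9856  1.4343]
 [ 0.      0.      0.      1.    ]]
{'time_s': 0.1, 'joint_positions': array([ 59.3314,  30.2763,  82.1497,  -0.0015,  67.6878, -10.2244]), 'qvel': array([ 0.0821, -0.1364, -0.1658,  0.0785, -0.0606,  0.0324]), 'tau': array([  0.0002, -44.0981, -17.715 ,   0.0635,   0.0534,  -0.    ]), 'position': array([0.2179, 0.5851, 0.2094]), 'tcp_rot': array([[-0.937 ,  0.3493, -0.001 ],
       [ 0.3493,  0.937 , -0.0017],
       [ 0.0003, -0.002 , -1.    ]]), 'force': array([ 0.4734, -0.4606, -0.4267]), 'moment': array([ 0.0213, -0.0353, -0.0105]), 'grasp_force': 0.0, 'opening': 0.9996857608964018}
```

View pics/side0.png

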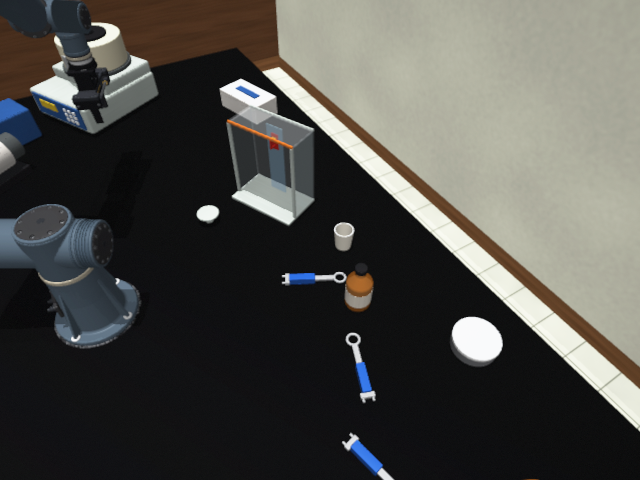

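View pics/top0.png

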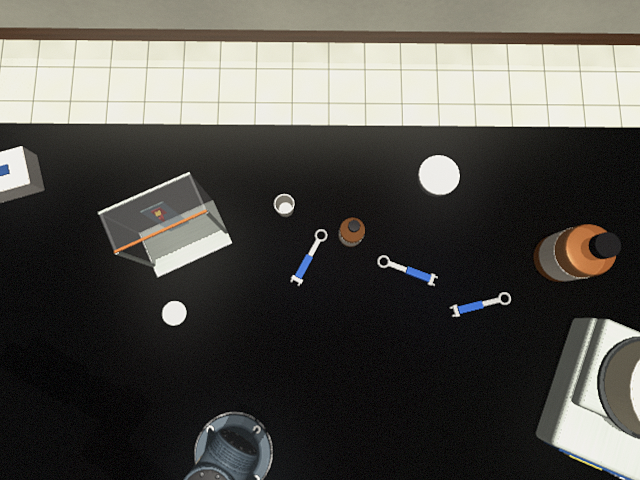

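The nearest spanner is in the top view at (305,262), with its ring at (321,236) and its head at (296,282). The side view shows it at (302,279), ring at (340,277). In the top view the cabinet's orange trim runs from (115,252) to (208,211), the red hook is at (158,213), the chuck at (174,313), the beaker at (284,205) and the bottle at (351,232).

```bash
cat > h.py <<'E'
import cv2,numpy as np
np.set_printoptions(precision=4,suppress=True)
def cam(c):
    f=240/np.tan(np.radians(c["vertical_fov"])/2); return f,c["cx"],c["cy"],np.array(c["world_from_camera"])
def ray(c,p):
    f,cx,cy,T=cam(c); d=T[:3,:3]@np.array([(p[0]-cx)/f,(p[1]-cy)/f,1]); return T[:3,3],d/np.linalg.norm(d)
def atz(c,p,z):
    o,d=ray(c,p); return o+d*(z-o[2])/d[2]
def proj(c,P):
    f,cx,cy,T=cam(c); q=T[:3,:3].T@(np.asarray(P)-T[:3,3]); return np.array([f*q[0]/q[2]+cx,f*q[1]/q[2]+cy])
def tri(c1,p1,c2,p2):
    (o,d),(q,e)=ray(c1,p1),ray(c2,p2); s=np.linalg.lstsq(np.c_[d,-e],q-o,rcond=None)[0]
    a,b=o+s[0]*d,q+s[1]*e; return (a+b)/2,np.linalg.norm(a-b)
def mask(im,col):
    r,g,b=[im[:,:,i].astype(int) for i in range(3)]
    return {"blue":(b>120)&(b>r+70)&(b>g+40),"orange":(r>170)&(g>60)&(g<150)&(b<80),"red":(r>120)&(g<70)&(b<80),"yellow":(r>150)&(g>120)&(b<100)}[col].astype(np.uint8)
def blobs(im,col,amin=8):
    n,l,s,c=cv2.connectedComponentsWithStats(mask(im,col)); return [(s[i,4],c[i],np.argwhere(l==i)[:,::-1]) for i in range(1,n) if s[i,4]>=amin]
E
python3 - <<'E'
from rig import *
from h import *
C={n:capture(n) for n in("side","top")}
for n,c in C.items():
    for col in("blue","orange","red","yellow"):
        for a,m,p in blobs(c["image"],col):
            i=p[:,0].argsort(); print(n,col,a,m,p[i[0]],p[i[-1]])
c=C["top"]
for nm,p,z in[("ring",(321,236),.012),("head",(296,282),.012),("hand",(305,262),.02),("trimL",(115,252),.281),("trimR",(208,211),.281),("baseL",(157,276),.008),("baseR",(231,243),.008),("chuck",(174,313),.034),("beaker",(284,205),.07),("cap",(353,226),.15)]:
    print(nm,atz(c,p,z))
c=C["side"]
for nm,p,z in[("ring",(340,278),.012),("trimL",(229,122),.281),("trimR",(292,147),.281),("chuck",(207,212),.034)]:print("s",nm,atz(c,p,z))
a=C["side"]["image"][90:230,190:340];b=C["top"]["image"][160:290,85:245]
cv2.imwrite("pics/cab.png",np.vstack([cv2.resize(a,(640,int(640*140/150)))[:300],cv2.resize(b,(640,520),interpolation=2)[:300]])[:,:,::-1])
E
```

```text
side blue 99 [247.1212  91.4848] [236  88] [258  95]
side blue 57 [ 55.2456 101.2982] [33 92] [ 76 110]
side blue 398 [  9.8342 109.0151] [  0 103] [ 27 110]
side blue 190 [301.7    276.4632] [289 274] [314 279]
side blue 291 [363.3299 376.9759] [356 367] [371 387]
side blue 414 [366.3188 455.8913] [351 448] [382 465]
side orange 155 [259.1226 133.3613] [227 120] [292 146]
side orange 58 [359.5345 284.3793] [356 285] [363 282]
side red 17 [273.7647 144.0588] [272 141] [277 143]
side yellow 26 [ 46.5 102. ] [40 99] [ 53 105]
side yellow 103 [260.1068 133.165 ] [228 120] [291 146]
top blue 71 [  3.5775 169.6197] [  0 167] [  8 172]
top blue 188 [303.4681 266.1277] [295 275] [312 257]
top blue 192 [418.0938 273.7135] [406 272] [430 277]
top blue 202 [470.3218 306.8515] [458 307] [483 306]
top blue 120 [594.6333 464.325 ] [559 449] [630 479]
top orange 8 [202.5 212.5] [199 214] [206 211]
top orange 863 [585.4229 251.1506] [567 241] [614 258]
top orange 16 [150.0625 235.9375] [143 239] [157 233]
top orange 8 [120.25 248.75] [119 248] [122 249]
top yellow 200 [158.045 231.575] [114 251] [206 210]
top yellow 446 [577.4641 254.5987] [566 247] [591 267]
top yellow 8 [592.625 262.   ] [591 263] [594 262]
top yellow 19 [598.5263 268.6842] [593 273] [603 263]
top yellow 33 [585.    462.697] [569 455] [601 469]
ring [ 0.615  -0.2436  0.012 ]
head [ 0.4768 -0.1702  0.012 ]
hand [ 0.5353 -0.1964  0.02  ]
trimL [0.5254 0.2545 0.281 ]
trimR [0.6275 0.0359 0.281 ]
baseL [0.4936 0.2401 0.008 ]
baseR [0.5932 0.0256 0.008 ]
chuck [0.3852 0.1769 0.034 ]
beaker [ 0.6956 -0.1352  0.07  ]
cap [ 0.6182 -0.3291  0.15  ]
s ring [ 0.617 -0.248  0.012]
s trimL [0.5271 0.2457 0.281 ]
s trimR [0.6298 0.0415 0.281 ]
s chuck [0.3848 0.1776 0.034 ]
```

View pics/cab.png

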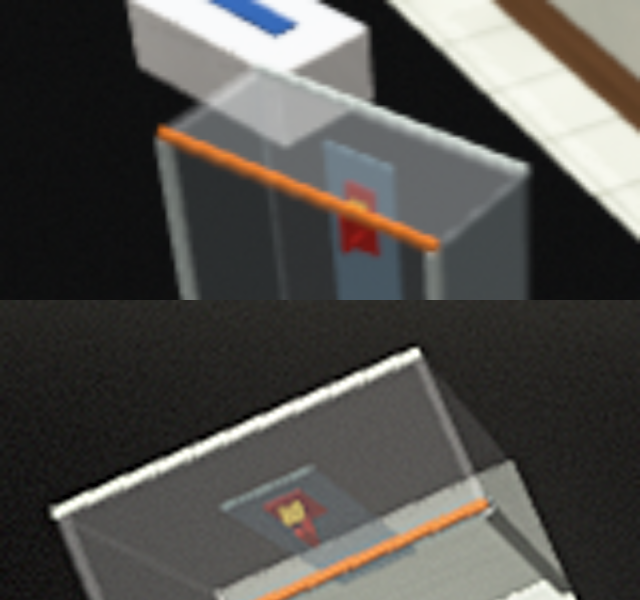

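```bash
python3 - <<'E'
from rig import *
from h import *
C={n:capture(n) for n in("side","top")}
t,s=C["top"],C["side"]
yaw=np.radians(25.1);X=np.array([np.cos(yaw),np.sin(yaw),0]);Y=np.array([-X[1],X[0],0]);Z=np.array([0,0,1.]);O=np.array([.603,.159,0])
cabf=lambda P:np.array([(P-O)@X,(P-O)@Y,P[2]])
for nm,(a,b) in {"trimL":((115,252),(229,122)),"trimR":((207,211),(292,147)),"boardL":((140.5,211),(266.2,123.5)),"boardR":((163.7,202),(282.6,129.1)),"flap":((158,213.3),(274,139.5)),"back R":((85+418/4,160+52/4),(190+527/4.267,90+167/4.267)),"handle":((303.5,266.1),(301.7,276.5)),"ring":((321,236),(340,278)),"cap":((353,226),(361,268)),"beaker":((284,203),(343.5,229))}.items():
    P,e=tri(t,a,s,b);print(nm,P,e,"cab",cabf(P))
for nm,a,b in(("baseFL",(157,276),0),("baseFR",(231,243),0)):print(nm,cabf(atz(t,a,.008)))
print("board z=.27 top",cabf(atz(t,(152.1,206.5),.27)),"side",cabf(atz(s,(274.4,126.3),.27)))
for n,o in(("side",(190,90)),("top",(85,160))):
  im=C[n]["image"]; 
E
```

```text
trimL [0.5284 0.2567 0.2741] 0.0043067427633644755 cab [-0.0261  0.1202  0.2741]
trimR [0.6272 0.0374 0.2844] 0.0009260531812196679 cab [-0.0297 -0.1204  0.2844]
boardL [0.63   0.2064 0.2646] 0.0009921187991777769 cab [0.0445 0.0314 0.2646]
boardR [0.6538 0.1482 0.2699] 0.002997285715301216 cab [ 0.0414 -0.0314  0.2699]
flap [0.6359 0.1765 0.222 ] 0.0029570547015191472 cab [0.0372 0.0019 0.222 ]
back R [0.7241 0.0848 0.2829] 0.0019431873717796007 cab [ 0.0782 -0.1186  0.2829]
handle [ 0.523 -0.192  0.019] 0.0005307403484188619 cab [-0.2214 -0.2839  0.019 ]
ring [ 0.6175 -0.2443  0.0069] 0.0034988981842531425 cab [-0.1579 -0.3714  0.0069]
cap [ 0.6204 -0.33    0.1433] 0.001831333887542319 cab [-0.1917 -0.4502  0.1433]
beaker [ 0.7008 -0.1347  0.0691] 0.0021357121707550044 cab [-0.036  -0.3074  0.0691]
baseFL [-0.0647  0.1199  0.008 ]
baseFR [-0.0654 -0.1166  0.008 ]
board z=.27 top [ 0.0416 -0.0002  0.27  ] side [ 0.0402 -0.0033  0.27  ]
```

```bash
cat >> h.py <<'E'
from scipy.spatial.transform import Rotation as Ro
YAW=np.radians(25.1);X=np.array([np.cos(YAW),np.sin(YAW),0]);Y=np.array([-X[1],X[0],0]);Z=np.array([0,0,1.]);O=np.array([.603,.159,0])
cabf=lambda P:np.array([(np.asarray(P)-O)@X,(np.asarray(P)-O)@Y,P[2]])
world=lambda q:O+q[0]*X+q[1]*Y+q[2]*Z
def rot(yaw,phi):  # tool rot for spanner heading yaw, ring raised phi (deg); tool x=-x_sp, tool z=-z_sp
    a,p=np.radians([yaw,phi]); xs=np.array([np.cos(a)*np.cos(p),np.sin(a)*np.cos(p),np.sin(p)]); ys=np.array([-np.sin(a),np.cos(a),0]); return np.c_[-xs,ys,-np.cross(xs,ys)]
def row(p0,R0,p,R):
    return np.r_[R0.T@(np.asarray(p)-p0)/.3, Ro.from_matrix(R0.T@R).as_rotvec()/np.radians(45)].round(4)
E
python3 - <<'E'
from rig import *
from h import *
s=read_state();R=s["tcp_rot"];p=s["position"]
for q in([.33,.25,.23],[.36,.10,.23],[.45,-.05,.23]):print(row(p,R,q,rot(-29,0)))
E
```

```text
[-0.7399 -0.9175 -0.0661 -0.001  -0.0001  0.1901]
[-1.0083 -1.351  -0.0658 -0.001  -0.0001  0.1901]
[-1.464  -1.7148 -0.0656 -0.001  -0.0001  0.1901]
```

>>> {"method": "step_arm", "body": {
  "steps": [
    [-0.74,-0.9175,-0.066,0,0,0.19,-1],
    [-0.74,-0.9175,-0.066,0,0,0.19,-1],
    [-0.74,-0.9175,-0.066,0,0,0.19,-1],
    [-0.74,-0.9175,-0.066,0,0,0.19,-1],
    [-0.74,-0.9175,-0.066,0,0,0.19,-1],
    [-0.74,-0.9175,-0.066,0,0,0.19,-1],
    [-0.74,-0.9175,-0.066,0,0,0.19,-1],
    [-0.74,-0.9175,-0.066,0,0,0.19,-1]
  ]
}}

```text
time_s: 0.97
position: [0.3237, 0.2682, 0.2293]
tcp_rot: [[-0.875, 0.484, 0.001], [0.484, 0.875, 0.0], [-0.001, 0.001, -1.0]]
force: [2.8, 0.0, 0.1]
opening: 0.997
grasp_force: 0.0
```

```bash
python3 - <<'E'
from rig import *
from h import *
s=read_state();R=s["tcp_rot"];p=s["position"];print(s["joint_positions"],p,R)
for q in([.36,.10,.23],[.42,-.02,.23],[.5405,-.2027,.2],[.5405,-.2027,.1]):print(row(p,R,q,rot(-29,0)))
E
```

```text
[ 24.3375  12.7321 108.5241  -0.0085  58.7006 -36.714 ] [0.3237 0.2682 0.2293] [[-0.8751  0.484   0.0007]
 [ 0.484   0.8751  0.0002]
 [-0.0006  0.0005 -1.    ]]
[-0.3772 -0.4321 -0.0023  0.0007  0.0007  0.0012]
[-0.7458 -0.6853 -0.0023  0.0007  0.0007  0.0012]
[-1.392  -1.0239  0.0979  0.0007  0.0007  0.0012]
[-1.3918 -1.0241  0.4312  0.0007  0.0007  0.0012]
```

>>> {"method": "step_arm", "body": {
  "steps": [
    [-0.35,-0.39,0,0,0,0,-1],
    [-0.35,-0.39,0,0,0,0,-1],
    [-0.35,-0.39,0,0,0,0,-1],
    [-0.35,-0.39,0,0,0,0,-1],
    [-0.85,-0.68,0,0,0,0,-1],
    [-0.85,-0.68,0,0,0,0,-1],
    [-0.85,-0.68,0,0,0,0,-1],
    [-0.85,-0.68,0,0,0,0,-1]
  ]
}}

```text
time_s: 1.63
position: [0.4449, -0.0285, 0.2293]
tcp_rot: [[-0.874, 0.485, 0.001], [0.485, 0.874, -0.0], [-0.001, 0.0, -1.0]]
force: [1.0, 0.6, -0.1]
opening: 0.999
grasp_force: 0.0
```

```bash
python3 - <<'E'
from rig import *
from h import *
s=read_state();R=s["tcp_rot"];p=s["position"];print(s["joint_positions"],p)
for q in([.5405,-.2027,.2],[.5405,-.2027,.1]):print(row(p,R,q,rot(-29,0)))
E
```

```text
[-18.0861  14.8173 105.3863   0.0148  59.7485 -79.0521] [ 0.4449 -0.0285  0.2293]
[-0.5604 -0.3531  0.098   0.0005  0.001  -0.0009]
[-0.5602 -0.3533  0.4314  0.0005  0.001  -0.0009]
```

>>> {"method": "step_arm", "body": {
  "steps": [
    [-0.56,-0.33,0.1,0,0,0,-1],
    [-0.56,-0.33,0.1,0,0,0,-1],
    [-0.56,-0.33,0.1,0,0,0,-1],
    [-0.56,-0.33,0.1,0,0,0,-1],
    [-0.56,-0.33,0.1,0,0,0,-1],
    [-0.56,-0.33,0.3,0,0,0,-1],
    [-0.56,-0.33,0.3,0,0,0,-1],
    [-0.56,-0.33,0.3,0,0,0,-1]
  ]
}}

```text
time_s: 2.3
position: [0.5401, -0.1933, 0.1345]
tcp_rot: [[-0.874, 0.486, -0.009], [0.486, 0.874, 0.005], [0.01, 0.0, -1.0]]
force: [-0.3, 1.2, -0.6]
opening: 0.999
grasp_force: 0.0
```

```bash
python3 - <<'E'
from rig import *
from h import *
s=read_state();R=s["tcp_rot"];p=s["position"];print(s["joint_positions"],p)
for q in([.5405,-.2027,.06],[.5405,-.2027,.028]):print(row(p,R,q,rot(-29,0)))
t,sd=capture("top"),capture("side")
a=t["image"][200:320,240:400];b=sd["image"][190:310,250:410]
cv2.imwrite("pics/hover.png",np.vstack([cv2.resize(x,(400*2,300),interpolation=2) if 0 else cv2.resize(x,(400,300),interpolation=2) for x in(a,b)])[:,:,::-1])
E
```

```text
[-30.8553  32.1454  93.2614   0.0035  55.1705 -91.7846] [ 0.5401 -0.1933  0.1345]
[-0.0189 -0.0267  0.2481  0.0005 -0.0128 -0.0016]
[-0.0199 -0.0267  0.3547  0.0005 -0.0128 -0.0016]
```

View pics/hover.png

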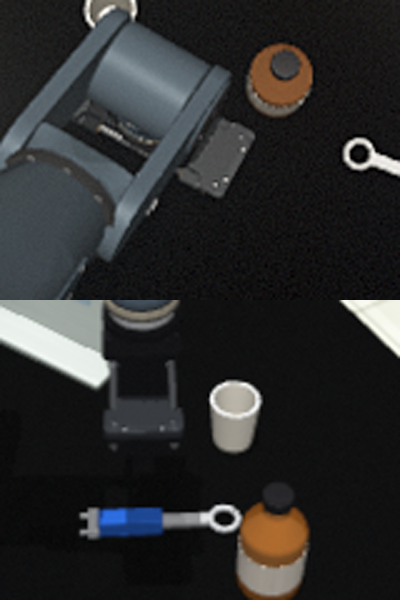

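>>> {"method": "step_arm", "body": {
  "steps": [
    [-0.01,-0.02,0.22,0,0,0,-1],
    [-0.01,-0.02,0.22,0,0,0,-1],
    [-0.01,-0.02,0.22,0,0,0,-1],
    [-0.01,-0.02,0.22,0,0,0,-1],
    [-0.01,-0.02,0.22,0,0,0,-1]
  ]
}}

```text
time_s: 2.82
position: [0.5446, -0.2016, 0.0754]
tcp_rot: [[-0.875, 0.484, 0.004], [0.484, 0.875, -0.002], [-0.004, -0.0, -1.0]]
force: [0.6, -0.0, -0.8]
opening: 1.001
grasp_force: 0.0
```

```bash
python3 - <<'E'
from rig import *
from h import *
s=read_state();R=s["tcp_rot"];p=s["position"];print(p)
for q in([.5405,-.2027,.06],[.5405,-.2027,.028]):print(row(p,R,q,rot(-29,0)))
E
```

```text
[ 0.5446 -0.2016  0.0754]
[ 0.0104 -0.0098  0.0512 -0.0002  0.0054  0.0009]
[ 0.0109 -0.0098  0.1579 -0.0002  0.0054  0.0009]
```

>>> {"method": "step_arm", "body": {
  "steps": [
    [0.01,-0.01,0.1,0,0,0,-1],
    [0.01,-0.01,0.14,0,0,0,-1],
    [0.01,-0.01,0.14,0,0,0,-1],
    [0.01,-0.01,0.14,0,0,0,-1],
    [0.01,-0.01,0.14,0,0,0,-1]
  ]
}}

```text
time_s: 3.23
position: [0.5399, -0.2026, 0.0323]
tcp_rot: [[-0.875, 0.484, 0.002], [0.484, 0.875, -0.001], [-0.002, -0.0, -1.0]]
force: [0.2, 0.6, -0.5]
opening: 1.001
grasp_force: 0.0
```

>>> {"method": "step_arm", "body": {
  "steps": [
    [0,0,0.013,0,0,0,-1],
    [0,0,0.013,0,0,0,1],
    [0,0,0.013,0,0,0,1],
    [0,0,0.013,0,0,0,1],
    [0,0,0.013,0,0,0,1],
    [0,0,0.013,0,0,0,1],
    [0,0,0.013,0,0,0,1],
    [0,0,0.013,0,0,0,1]
  ]
}}

```text
time_s: 3.9
position: [0.5389, -0.2022, 0.0271]
tcp_rot: [[-0.875, 0.485, 0.0], [0.485, 0.875, -0.0], [-0.0, -0.0, -1.0]]
force: [0.6, 0.1, -0.4]
opening: 0.554
grasp_force: 0.0
```

>>> {"method": "step_arm", "body": {
  "steps": [
    [0,0,0,0,0,0,1],
    [0,0,0,0,0,0,1],
    [0,0,0,0,0,0,1],
    [0,0,0,0,0,0,1],
    [0,0,0,0,0,0,1],
    [0,0,0,0,0,0,1],
    [0,0,0,0,0,0,1]
  ]
}}

```text
time_s: 4.48
position: [0.5389, -0.2022, 0.0271]
tcp_rot: [[-0.875, 0.485, -0.0], [0.485, 0.875, -0.0], [-0.0, -0.0, -1.0]]
force: [-0.3, 0.3, -0.5]
opening: 0.039
grasp_force: 0.0
```

```bash
python3 - <<'E'
from rig import *
from h import *
s=read_state();print(s["opening"],s["grasp_force"],s["position"])
t,sd=capture("top"),capture("side")
a=t["image"][200:320,240:400];b=sd["image"][190:310,250:410]
cv2.imwrite("pics/g.png",np.vstack([cv2.resize(x,(400,300),interpolation=2) for x in(a,b)])[:,:,::-1])
for c in(t,sd):print([(n,m) for n,m,p in blobs(c["image"],"blue")])
E
```

```text
0.03856105158768696 0.0 [ 0.5389 -0.2022  0.0271]
[(np.int32(72), array([  3.5833, 169.6806])), (np.int32(192), array([418.0938, 273.7135])), (np.int32(201), array([470.3781, 306.8259])), (np.int32(120), array([594.6333, 464.325 ]))]
[(np.int32(58), array([ 55.6207, 101.4483])), (np.int32(397), array([  9.801 , 109.0076])), (np.int32(25), array([290.68, 276.96])), (np.int32(291), array([363.3299, 376.9759])), (np.int32(414), array([366.3188, 455.8913]))]
```

View pics/g.png

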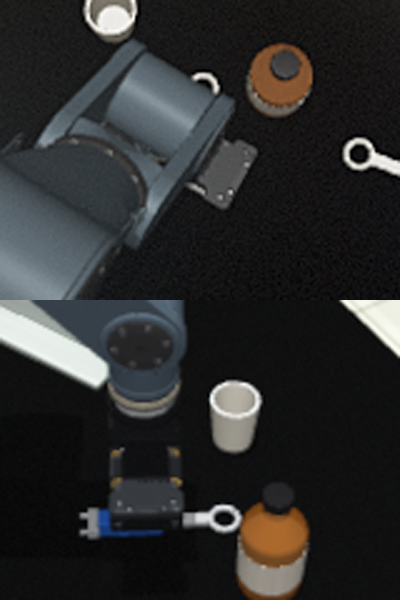

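>>> {"method": "step_arm", "body": {
  "steps": [
    [0,0,0,0,0,0,1],
    [0,0,0,0,0,0,1],
    [0,0,0,0,0,0,1],
    [0,0,0,0,0,0,1]
  ]
}}

```text
time_s: 4.92
position: [0.5388, -0.2022, 0.0271]
tcp_rot: [[-0.875, 0.485, -0.0], [0.485, 0.875, 0.0], [0.0, -0.0, -1.0]]
force: [-0.4, -0.6, -0.2]
opening: 0.004
grasp_force: 0.0
```

```bash
python3 - <<'E'
from rig import *
from h import *
s=read_state();p=s["position"];R=s["tcp_rot"];print(s["opening"])
sd=capture("side");t=capture("top")
for q in(p,p+R@[0,0,.025],p+R@[0,-.095,-.045],p+R@[.037,-.095,-.045],p+R@[-.037,-.095,-.045],p+R@[0,.095,-.045]):print(proj(sd,q),proj(t,q))
b=sd["image"][230:300,270:350];b=np.clip(255*(b/255.)**.5,0,255).astype(np.uint8)
a=t["image"][220:290,280:360];a=np.clip(255*(a/255.)**.5,0,255).astype(np.uint8)
cv2.imwrite("pics/g2.png",np.hstack([cv2.resize(x,(400,350),interpolation=2) for x in(b,a)])[:,:,::-1])
E
```

```text
0.0041869322094645325
[308.3726 274.9205] [306.93   260.5114]
[308.4698 280.2583] [307.074  261.5697]
[308.8131 293.0984] [335.8604 274.7377]
[294.6684 293.4599] [329.5428 286.1565]
[322.9213 292.7379] [342.1254 263.4139]
[307.6294 239.5273] [277.7369 242.4402]
```

View pics/g2.png

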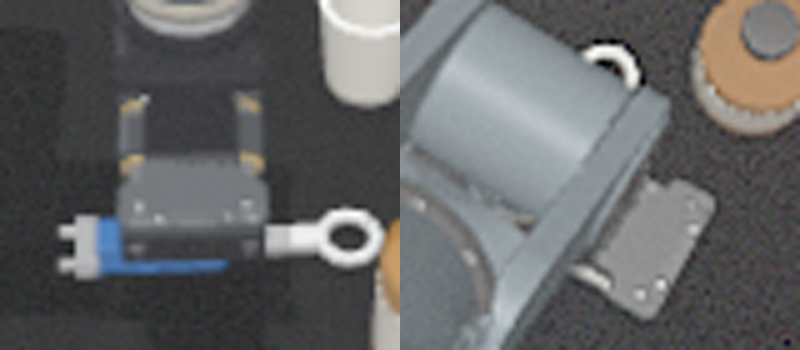

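>>> {"method": "step_arm", "body": {
  "steps": [
    [0,0,-0.1,0,0,0,1],
    [0,0,-0.3,0,0,0,1],
    [0,0,-0.3,0,0,0,1],
    [0,0,-0.3,0,0,0,1],
    [0,0,-0.3,0,0,0,1],
    [0,0,-0.3,0,0,0,1]
  ]
}}

```text
time_s: 5.52
position: [0.5381, -0.2018, 0.1164]
tcp_rot: [[-0.875, 0.485, -0.001], [0.485, 0.875, 0.001], [0.002, 0.0, -1.0]]
force: [0.2, -0.0, -1.0]
opening: 0.003
grasp_force: 0.0
```

```bash
python3 - <<'E'
from rig import *
from h import *
s=read_state();p=s["position"];R=s["tcp_rot"];print(s["opening"],p,s["force"])
sd=capture("side");t=capture("top")
for q in(p,p+R@[0,0,.025]):print(proj(sd,q),proj(t,q))
for c in(t,sd):print([(n,m) for n,m,p in blobs(c["image"],"blue")])
b=sd["image"][220:300,265:355];b=np.clip(255*(b/255.)**.5,0,255).astype(np.uint8)
cv2.imwrite("pics/g3.png",cv2.resize(b,(720,580),interpolation=2)[:,:,::-1])
E
```

```text
0.0028245104679470432 [ 0.5381 -0.2018  0.1164] [ 0.1962 -0.0387 -0.9874]
[307.6682 254.504 ] [306.2011 256.6832]
[307.7664 260.4389] [306.3601 257.8925]
[(np.int32(71), array([  3.5775, 169.6197])), (np.int32(14), array([299.2143, 268.5   ])), (np.int32(191), array([418.1466, 273.7539])), (np.int32(201), array([470.3781, 306.8259])), (np.int32(118), array([594.322 , 464.1695]))]
[(np.int32(30), array([253.3   ,  93.9333])), (np.int32(58), array([ 54.7414, 101.0862])), (np.int32(401), array([  9.8853, 109.0424])), (np.int32(174), array([301.5977, 276.4483])), (np.int32(291), array([363.3299, 376.9759])), (np.int32(414), array([366.3188, 455.8913]))]
```

View pics/g3.png

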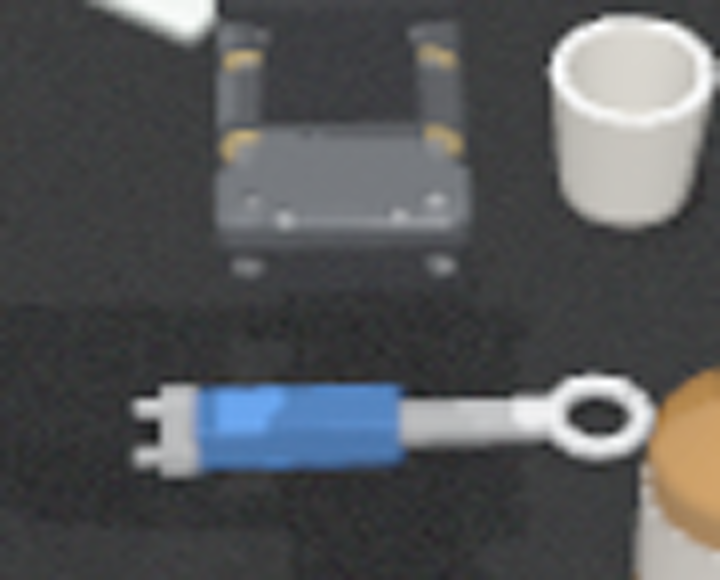

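```bash
python3 - <<'E'
from rig import *
from h import *
sd=capture("side");t=capture("top")
for a,b in(((330.4,283),(293.6,274)),((342.4,260),(323.4,274))):
    P,e=tri(t,a,sd,b);print(P,e,rot(-29,0).T@(P-np.array([.5389,-.2022,.0271])))
a=t["image"][225:285,275:365];b=sd["image"][215:275,265:355]
f=lambda x:np.clip(255*(x/255.)**.33,0,255).astype(np.uint8)
cv2.imwrite("pics/g4.png",np.vstack([cv2.resize(f(x),(450,300),interpolation=2) for x in(a,b)])[:,:,::-1])
E
```

```text
[ 0.4619 -0.267   0.1536] 0.0019238226227898726 [ 0.036  -0.094  -0.1265]
[ 0.5262 -0.3002  0.1475] 0.0019490926043835607 [-0.0364 -0.0919 -0.1204]
```

```bash
python3 - <<'E'
from rig import *
from h import *
np.save("/tmp/s.npy",capture("side")["image"]);np.save("/tmp/t.npy",capture("top")["image"])
E
```

>>> {"method": "step_arm", "body": {
  "steps": [
    [0,0,0,0,0,0,-1],
    [0,0,0,0,0,0,-1],
    [0,0,0,0,0,0,-1],
    [0,0,0,0,0,0,-1],
    [0,0,0,0,0,0,-1],
    [0,0,0,0,0,0,-1],
    [0,0,0,0,0,0,-1],
    [0,0,0,0,0,0,-1]
  ]
}}

```text
time_s: 6.48
position: [0.5388, -0.2022, 0.1171]
tcp_rot: [[-0.875, 0.485, 0.0], [0.485, 0.875, -0.0], [-0.0, -0.0, -1.0]]
force: [-0.0, -0.4, 0.2]
opening: 0.528
grasp_force: 0.0
```

```bash
python3 - <<'E'
from rig import *
from h import *
s=read_state();p=s["position"];R=s["tcp_rot"];print(s["opening"],p)
for n,f in(("side","/tmp/s.npy"),("top","/tmp/t.npy")):
    c=capture(n);d=np.abs(c["image"].astype(int)-np.load(f)).sum(2)
    m=cv2.blur(d.astype(np.float32),(3,3))>14
    k,l,st,ce=cv2.connectedComponentsWithStats(m.astype(np.uint8))
    print(n,[ (st[i].tolist(),d[l==i].max()) for i in range(1,k) if st[i,4]>8])
    for y in(-.045,0,.045):print("pred tip",y,proj(c,p+R@[0,y,.025]), "tcp",proj(c,p+R@[0,y,0]))
b=c["image"]
E
```

```text
0.5276822227432627 [ 0.5388 -0.2022  0.1171]
side [([72, 0, 49, 123, 854], np.int64(331)), ([149, 0, 41, 37, 359], np.int64(69)), ([123, 10, 3, 4, 10], np.int64(37)), ([132, 22, 7, 8, 31], np.int64(71)), ([143, 44, 13, 31, 67], np.int64(40)), ([145, 51, 3, 3, 9], np.int64(47)), ([231, 56, 3, 4, 9], np.int64(31)), ([192, 59, 4, 3, 9], np.int64(54)), ([174, 64, 5, 9, 20], np.int64(46)), ([217, 76, 10, 19, 69], np.int64(95)), ([80, 84, 13, 33, 97], np.int64(77)), ([153, 89, 5, 9, 25], np.int64(63)), ([208, 91, 3, 5, 12], np.int64(63)), ([252, 95, 74, 50, 681], np.int64(177)), ([257, 109, 4, 7, 19], np.int64(71)), ([233, 117, 89, 59, 574], np.int64(107)), ([74, 121, 6, 12, 31], np.int64(72)), ([228, 133, 3, 4, 9], np.int64(51)), ([229, 139, 5, 5, 19], np.int64(89)), ([69, 141, 4, 8, 19], np.int64(75)), ([305, 168, 3, 4, 9], np.int64(45)), ([290, 179, 7, 10, 37], np.int64(76)), ([298, 180, 20, 11, 69], np.int64(87)), ([321, 181, 4, 4, 9], np.int64(40)), ([320, 188, 4, 10, 29], np.int64(52)), ([291, 193, 29, 51, 545], np.int64(210)), ([315, 221, 10, 26, 149], np.int64(159)), ([301, 237, 11
[... 14805 characters left out ...]
471, 11, 9, 41], np.int64(39)), ([578, 471, 11, 9, 47], np.int64(45)), ([143, 472, 4, 4, 12], np.int64(77)), ([276, 472, 4, 3, 10], np.int64(31)), ([280, 472, 6, 8, 20], np.int64(41)), ([503, 472, 11, 8, 48], np.int64(42)), ([565, 472, 7, 8, 26], np.int64(32)), ([590, 472, 6, 8, 14], np.int64(38)), ([101, 474, 4, 6, 18], np.int64(44)), ([271, 475, 3, 5, 10], np.int64(28)), ([603, 474, 11, 6, 25], np.int64(43)), ([89, 477, 6, 3, 10], np.int64(31)), ([595, 477, 3, 3, 9], np.int64(42)), ([599, 476, 3, 4, 11], np.int64(46))]
pred tip -0.045 [320.5311 265.3556] tcp [320.627  264.2947]
pred tip 0 [306.5322 257.5787] tcp [306.3681 256.376 ]
pred tip 0.045 [292.5983 249.8379] tcp [292.1767 248.4949]
```

```bash
python3 - <<'E'
from rig import *
from h import *
sd=capture("side")
b=sd["image"][205:290,270:350].astype(float);b=np.clip(255*(b/110.)**.5,0,255).astype(np.uint8)
b=cv2.resize(b,(560,595),interpolation=2)
cv2.imwrite("pics/g5.png",b[:,:,::-1]); np.save("/tmp/s2.npy",sd["image"])
E
```

```text
(no output)
```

View pics/g5.png

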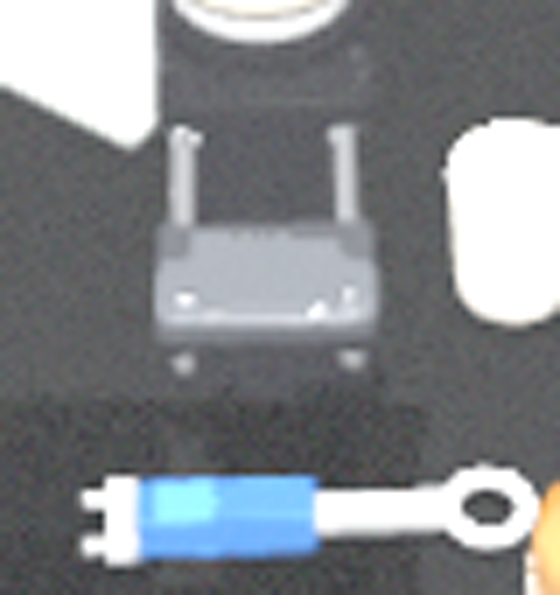

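>>> {"method": "step_arm", "body": {
  "steps": [
    [0,0,0.1,0,0,0,0],
    [0,0,0.2,0,0,0,0],
    [0,0,0.29,0,0,0,0],
    [0,0,0.29,0,0,0,0],
    [0,0,0.29,0,0,0,0],
    [0,0,0.305,0,0,0,0],
    [0,0,0.305,0,0,0,0],
    [0,0,0.305,0,0,0,0]
  ]
}}

```text
time_s: 7.3
position: [0.5398, -0.2028, 0.027]
tcp_rot: [[-0.875, 0.485, 0.002], [0.485, 0.875, -0.001], [-0.003, -0.0, -1.0]]
force: [0.3, 0.0, 0.7]
opening: 0.499
grasp_force: 0.0
```

>>> {"method": "step_arm", "body": {
  "steps": [
    [0,0,0.005,0,0,0,0],
    [0,0,0.005,0,0,0,0],
    [0,0,0.01,0,0,0,0],
    [0,0,0.01,0,0,0,0]
  ]
}}

```text
time_s: 7.63
position: [0.5389, -0.2023, 0.0227]
tcp_rot: [[-0.875, 0.485, 0.0], [0.485, 0.875, -0.0], [-0.0, -0.0, -1.0]]
force: [0.0, 0.3, -0.2]
opening: 0.498
grasp_force: 0.0
```

>>> {"method": "step_arm", "body": {
  "steps": [
    [0,0,0.01,0,0,0,0],
    [0,0,0.01,0,0,0,0],
    [0,0,0.02,0,0,0,0],
    [0,0,0.02,0,0,0,0]
  ]
}}

```text
time_s: 7.97
position: [0.5385, -0.2021, 0.016]
tcp_rot: [[-0.875, 0.485, -0.001], [0.485, 0.875, 0.001], [0.001, 0.0, -1.0]]
force: [0.2, 0.3, 0.1]
opening: 0.498
grasp_force: 0.0
```

>>> {"method": "step_arm", "body": {
  "steps": [
    [0,0,0.01,0,0,0,0],
    [0,0,0.01,0,0,0,0],
    [0,0,0.02,0,0,0,0],
    [0,0,0.02,0,0,0,0],
    [0,0,0.02,0,0,0,0]
  ]
}}

```text
time_s: 8.38
position: [0.5387, -0.2022, 0.0104]
tcp_rot: [[-0.875, 0.485, -0.0], [0.485, 0.875, 0.0], [0.0, 0.0, -1.0]]
force: [0.3, 1.1, 0.6]
opening: 0.5
grasp_force: 0.0
```

```bash
python3 - <<'E'
from rig import *
from h import *
s=read_state();p=s["position"];print(p,s["force"],s["joint_positions"],s["tau"])
sd=capture("side");t=capture("top")
for c in(sd,):
  for n,m,q in blobs(c["image"],"blue"):
    if 280<m[0]<330: print(n,m,q.min(0),q.max(0))
g=t["image"][250:290,325:350].mean(2);print(np.argwhere(g>90).max(0)+[250,325] if (g>90).any() else 0)
E
```

```text
[ 0.5387 -0.2022  0.0104] [0.3021 1.0723 0.628 ] [-31.6914  43.2449  97.1353   0.0003  39.6445 -92.6975] [ -0.0093 -44.6133  -8.9042  -0.0262   0.0726   0.    ]
26 [290.7692 277.0385] [289 274] [293 280]
[282 341]
```

>>> {"method": "step_arm", "body": {
  "steps": [
    [0,0,0.01,0,0,0,0],
    [0,0,0.01,0,0,0,0],
    [0,0,0.02,0,0,0,0],
    [0,0,0.02,0,0,0,0],
    [0,0,0.02,0,0,0,0]
  ]
}}

```text
time_s: 8.9
position: [0.5387, -0.2021, 0.0043]
tcp_rot: [[-0.875, 0.485, -0.0], [0.485, 0.875, 0.0], [0.001, 0.0, -1.0]]
force: [0.0, 0.6, -0.1]
opening: 0.498
grasp_force: 0.0
```

>>> {"method": "step_arm", "body": {
  "steps": [
    [0,0,0,0,0,0,1],
    [0,0,0,0,0,0,1],
    [0,0,0,0,0,0,1],
    [0,0,0,0,0,0,1],
    [0,0,0,0,0,0,1],
    [0,0,0,0,0,0,1]
  ]
}}

```text
time_s: 9.4
position: [0.5389, -0.2022, 0.0047]
tcp_rot: [[-0.875, 0.485, 0.0], [0.485, 0.875, -0.0], [-0.0, 0.0, -1.0]]
force: [1.0, 1.2, -0.2]
opening: 0.249
grasp_force: 30.0
```

>>> {"method": "step_arm", "body": {
  "steps": [
    [0,0,0,0,0,0,-0.2],
    [0,0,0,0,0,0,-0.2],
    [0,0,0,0,0,0,-0.2],
    [0,0,0.01,0,0,0,-0.2],
    [0,0,0.02,0,0,0,-0.2],
    [0,0,0.02,0,0,0,-0.2],
    [0,0,0.02,0,0,0,-0.2]
  ]
}}

```text
time_s: 9.98
position: [0.5386, -0.2021, -0.0018]
tcp_rot: [[-0.875, 0.485, -0.001], [0.485, 0.875, 0.0], [0.001, 0.0, -1.0]]
force: [0.2, -0.5, -0.2]
opening: 0.584
grasp_force: 0.0
```

>>> {"method": "step_arm", "body": {
  "steps": [
    [0,0,0.01,0,0,0,-0.2],
    [0,0,0.01,0,0,0,-0.2],
    [0,0,0.02,0,0,0,-0.2],
    [0,0,0.02,0,0,0,-0.2]
  ]
}}

```text
time_s: 10.32
position: [0.5386, -0.2021, -0.0079]
tcp_rot: [[-0.875, 0.485, -0.001], [0.485, 0.875, 0.0], [0.001, 0.0, -1.0]]
force: [-0.0, 0.3, 0.8]
opening: 0.599
grasp_force: 0.0
```

>>> {"method": "step_arm", "body": {
  "steps": [
    [0,0,0,0,0,0,1],
    [0,0,0,0,0,0,1],
    [0,0,0,0,0,0,1],
    [0,0,0,0,0,0,1],
    [0,0,0,0,0,0,1],
    [0,0,0,0,0,0,1],
    [0,0,0,0,0,0,1]
  ]
}}

```text
time_s: 10.9
position: [0.5389, -0.2023, -0.0074]
tcp_rot: [[-0.875, 0.485, 0.0], [0.485, 0.875, -0.0], [-0.0, -0.0, -1.0]]
force: [-0.6, -0.0, 0.8]
opening: 0.252
grasp_force: 30.0
```

>>> {"method": "step_arm", "body": {
  "steps": [
    [0,0,-0.05,0,0,0,1],
    [0,0,-0.2,0,0,0,1],
    [0,0,-0.35,0,0,0,1],
    [0,0,-0.5,0,0,0,1],
    [0,0,-0.6,0,0,0,1],
    [0,0,-0.65,0,0,0,1],
    [0,0,-0.65,0,0,0,1],
    [0,0,-0.65,0,0,0,1]
  ]
}}

```text
time_s: 11.57
position: [0.5387, -0.2021, 0.1879]
tcp_rot: [[-0.875, 0.485, 0.001], [0.485, 0.875, -0.0], [-0.001, -0.0, -1.0]]
force: [-0.8, -0.1, -2.7]
opening: 0.249
grasp_force: 30.0
```

```bash
python3 - <<'E'
from rig import *
from h import *
s=read_state();p=s["position"];R=s["tcp_rot"];print(p,s["force"],s["moment"],s["opening"],s["joint_positions"])
C={n:capture(n) for n in("side","top")}
for n,c in C.items():
  for k,m,q in blobs(c["image"],"blue",5):
    if 250<m[0]<340: print(n,k,m,q.min(0),q.max(0))
  print("pred ring",proj(c,p+R@[-.088,0,.0]), proj(c,p+R@[-.088,0,.044]))
  im=c["image"].astype(int); w=(im.min(2)>110); k,l,st,ce=cv2.connectedComponentsWithStats(w.astype(np.uint8))
  print([(st[i].tolist()) for i in range(1,k) if st[i,4]>12 and st[i,4]<600 and 270<ce[i,0]<360 and 180<ce[i,1]<300])
E
```

```text
[ 0.5387 -0.2021  0.1879] [-0.8139 -0.1389 -2.7281] [-0.047   0.0042  0.0018] 0.24931005133321438 [-31.6874  27.9343  90.764    0.0011  61.2506 -92.697 ]
side 49 [288.1837 230.449 ] [286 226] [291 237]
pred ring [341.691  235.7693] [340.9785 247.0382]
[[302, 180, 12, 3, 21], [295, 182, 22, 5, 38], [324, 222, 31, 28, 493], [278, 226, 8, 12, 70]]
top 66 [296.1212 265.    ] [292 260] [301 270]
pred ring [322.1975 223.9659] [321.9793 227.1998]
[[274, 194, 20, 16, 70], [283, 215, 36, 27, 293], [318, 216, 12, 8, 37], [287, 268, 9, 7, 43], [316, 268, 7, 4, 13], [285, 285, 10, 10, 63]]
```

```bash
python3 - <<'E'
from rig import *
from h import *
s=read_state();p=s["position"];R=s["tcp_rot"]
t,sd=capture("top"),capture("side")
for a,b in(((291,271.2),(281.5,231.5)),((295,267),(288.2,230.4))):
    P,e=tri(t,a,sd,b);print(P,e,R.T@(P-p))
E
```

```text
[ 0.4866 -0.1639  0.2005] 0.004895208833809875 [ 0.0624  0.0081 -0.0148]
[ 0.4984 -0.1749  0.2077] 0.0012085034418986213 [ 0.0468  0.0042 -0.0221]
```

```bash
cat >> h.py <<'E'
RT=np.array([-.090,0,-.0194])
def tcp_for(ring,phi,yaw=25.1,RT=RT):
    R=rot(yaw,phi); return world(ring)-R@RT,R
E
python3 - <<'E'
from rig import *
from h import *
s=read_state();p=s["position"];R=s["tcp_rot"]
for ring,phi in(((-.13,0,.244),42),((-.08,0,.244),42)):
    q,Q=tcp_for(ring,phi);print(q,row(p,R,q,Q))
E
```

```text
[0.4365 0.081  0.1694] [ 0.75    0.6601  0.0564 -0.4368 -0.8679 -1.148 ]
[0.4817 0.1022 0.1694] [ 0.6522  0.7951  0.0559 -0.4368 -0.8679 -1.148 ]
```

>>> {"method": "step_arm", "body": {
  "steps": [
    [0.5,0.43,0,-0.26,-0.52,-0.69,1],
    [0.5,0.43,0,-0.26,-0.52,-0.69,1],
    [0.5,0.43,0,-0.26,-0.52,-0.69,1],
    [0.5,0.43,0,-0.26,-0.52,-0.69,1],
    [0.5,0.43,0,-0.26,-0.52,-0.69,1],
    [0.5,0.43,0,-0.26,-0.52,-0.69,1],
    [0.5,0.43,0,-0.26,-0.52,-0.69,1],
    [0.5,0.43,0,-0.26,-0.52,-0.69,1]
  ]
}}

```text
time_s: 12.43
position: [0.4669, -0.0149, 0.1855]
tcp_rot: [[-0.906, -0.064, 0.419], [-0.022, 0.994, 0.104], [-0.423, 0.085, -0.902]]
force: [-0.7, 0.4, -1.3]
opening: 0.25
grasp_force: 30.0
```

```bash
python3 - <<'E'
from rig import *
from h import *
s=read_state();p=s["position"];R=s["tcp_rot"];print(p,s["joint_positions"],s["force"])
for ring,phi in(((-.13,0,.244),42),((-.10,0,.244),42)):
    q,Q=tcp_for(ring,phi);print(q,row(p,R,q,Q))
E
```

```text
[ 0.4669 -0.0149  0.1855] [ -27.3897   14.6479  124.5337   39.6175   26.5436 -153.5829] [-0.7489  0.379  -1.3208]
[0.4365 0.081  0.1694] [ 0.1076  0.3198  0.0394 -0.1747 -0.3499 -0.4573]
[0.4636 0.0937 0.1694] [ 0.0246  0.3562  0.0817 -0.1747 -0.3499 -0.4573]
```

```bash
python3 - <<'E'
from rig import *
from h import *
s=read_state();p=s["position"];R=s["tcp_rot"]
for q in([.467,-.06,.16],[.467,-.06,.06]):print(row(p,R,q,rot(-10,0)))
E
```

```text
[ 0.0389 -0.1567  0.0614  0.1725  0.5427  0.2748]
[ 0.1799 -0.185   0.362   0.1725  0.5427  0.2748]
```

>>> {"method": "step_arm", "body": {
  "steps": [
    [0.04,-0.157,0.06,0.1725,0.543,0.275,1],
    [0.04,-0.157,0.06,0.1725,0.543,0.275,1],
    [0.04,-0.157,0.06,0.1725,0.543,0.275,1],
    [0.04,-0.157,0.06,0.1725,0.543,0.275,1],
    [0.18,-0.185,0.36,0.1725,0.543,0.275,1],
    [0.18,-0.185,0.36,0.1725,0.543,0.275,1],
    [0.18,-0.185,0.36,0.1725,0.543,0.275,1],
    [0.18,-0.185,0.36,0.1725,0.543,0.275,1]
  ]
}}

```text
time_s: 13.1
position: [0.4686, -0.0617, 0.0583]
tcp_rot: [[-0.984, 0.176, -0.004], [0.176, 0.984, -0.001], [0.004, -0.002, -1.0]]
force: [-0.6, -0.4, -1.0]
opening: 0.247
grasp_force: 30.0
```

```bash
python3 - <<'E'
from rig import *
from h import *
s=read_state();p=s["position"];R=s["tcp_rot"];print(p,s["joint_positions"],s["force"])
for z in(.01,-.006,-.0075):print(row(p,R,[.467,-.06,z],rot(-10,0)))
E
```

```text
[ 0.4686 -0.0617  0.0583] [ -20.9843   33.9617  110.8752   -0.2432   35.3676 -100.6555] [-0.6497 -0.4181 -1.0058]
[ 0.0057  0.0049  0.161  -0.0022 -0.005  -0.0029]
[ 0.0055  0.005   0.2144 -0.0022 -0.005  -0.0029]
[ 0.0055  0.005   0.2194 -0.0022 -0.005  -0.0029]
```

>>> {"method": "step_arm", "body": {
  "steps": [
    [0,0,0.08,0,0,0,1],
    [0,0,0.15,0,-0.005,0,1],
    [0,0,0.19,0,-0.005,0,1],
    [0,0,0.212,0,-0.005,0,1],
    [0,0,0.212,0,-0.005,0,1],
    [0,0,0.212,0,-0.005,0,1]
  ]
}}

```text
time_s: 13.6
position: [0.4717, -0.0629, -0.0004]
tcp_rot: [[-0.984, 0.175, 0.01], [0.175, 0.985, -0.004], [-0.011, -0.003, -1.0]]
force: [-0.2, -0.3, -0.7]
opening: 0.25
grasp_force: 30.0
```

>>> {"method": "step_arm", "body": {
  "steps": [
    [0,0,0.01,0,0.01,0,1],
    [0,0,0.02,0,0.01,0,1],
    [0,0,0.02,0,0.01,0,1],
    [0,0,0.02,0,0.01,0,1]
  ]
}}

```text
time_s: 13.93
position: [0.4714, -0.0626, -0.0065]
tcp_rot: [[-0.985, 0.174, 0.002], [0.174, 0.985, -0.003], [-0.002, -0.002, -1.0]]
force: [-1.1, -0.2, -1.8]
opening: 0.252
grasp_force: 30.0
```

>>> {"method": "step_arm", "body": {
  "steps": [
    [0,0,0,0,0,0,-0.3],
    [0,0,0,0,0,0,-0.3],
    [0,0,0,0,0,0,-0.3],
    [0,0,0,0,0,0,-0.3],
    [0,0,-0.1,0,0,0,-0.3],
    [0,0,-0.2,0,0,0,-0.3],
    [0,0,-0.2,0,0,0.15,-0.3],
    [0,0,-0.2,0,0,0.3,-0.3]
  ]
}}

```text
time_s: 14.6
position: [0.4723, -0.0627, 0.0549]
tcp_rot: [[-0.915, 0.404, 0.005], [0.404, 0.915, -0.004], [-0.006, -0.001, -1.0]]
force: [-0.2, 0.6, -0.1]
opening: 0.639
grasp_force: 0.0
```

>>> {"method": "step_arm", "body": {
  "steps": [
    [0,0,0,0,0,1,-0.3],
    [0,0,0,0,0,1,-0.3],
    [0,0,0,0,0,1,-0.3],
    [0,0,0,0,0,1,-0.3],
    [0,0,0,0,0,1,-0.3],
    [0,0,0,0,0,1,-0.3],
    [0,0,0,0,0,1,-0.3]
  ]
}}

```text
time_s: 15.18
position: [0.4709, -0.0623, 0.0532]
tcp_rot: [[-0.361, 0.932, 0.001], [0.932, 0.361, -0.002], [-0.003, 0.0, -1.0]]
force: [0.4, 0.2, 0.5]
opening: 0.654
grasp_force: 0.0
```

>>> {"method": "step_arm", "body": {
  "steps": [
    [0,0,0,0,0,1,-0.3],
    [0,0,0,0,0,1,-0.3],
    [0,0,0,0,0,1,-0.3],
    [0,0,0,0,0,1,-0.3],
    [0,0,0,0,0,1,-0.3],
    [0,0,0,0,0,1,-0.3],
    [0,0,0,0,0,1,-0.3]
  ]
}}

```text
time_s: 15.77
position: [0.471, -0.0623, 0.0532]
tcp_rot: [[0.404, 0.915, 0.001], [0.915, -0.404, -0.002], [-0.002, 0.002, -1.0]]
force: [-0.1, 0.6, -1.1]
opening: 0.648
grasp_force: 0.0
```

>>> {"method": "step_arm", "body": {
  "steps": [
    [0,0,0,0,0,1,-0.3],
    [0,0,0,0,0,1,-0.3],
    [0,0,0,0,0,1,-0.3],
    [0,0,0,0,0,1,-0.3],
    [0,0,0,0,0,1,-0.3],
    [0,0,0,0,0,1,-0.3],
    [0,0,0,0,0,1,-0.3]
  ]
}}

```text
time_s: 16.35
position: [0.4709, -0.0623, 0.0532]
tcp_rot: [[0.932, 0.361, 0.001], [0.361, -0.932, -0.002], [0.0, 0.003, -1.0]]
force: [1.0, 0.5, -0.1]
opening: 0.649
grasp_force: 0.0
```

```bash
python3 - <<'E'
from rig import *
from h import *
s=read_state();p=s["position"];R=s["tcp_rot"];print(p,s["joint_positions"],s["force"],s["opening"])
F=np.diag([-1,-1,1.])
for z in(.03,-.0065):print(row(p,R,[.4714,-.0626,z],rot(-10,0)@F))
C={n:capture(n) for n in("side","top")}
for n,c in C.items():
  for k,m,q in blobs(c["image"],"blue",5):
    if 180<m[0]<340 and m[1]>150: print(n,k,m,q.min(0),q.max(0))
  print("pred handle",proj(c,[.4714-.018*.985,-.0626+.018*.174,.02]),"ring",proj(c,[.4714+.09*.985,-.0626-.09*.174,.012]))
E
```

```text
[ 0.4709 -0.0623  0.0532] [-20.9762  34.5733 110.9486  -0.1824  34.3547  47.9954] [ 1.0073  0.4698 -0.095 ] 0.6491378628653424
[ 0.001   0.0013  0.0774  0.0033 -0.0014  0.6929]
[ 0.001   0.001   0.199   0.0033 -0.0014  0.6929]
side 148 [258.6149 255.3311] [247 250] [271 261]
pred handle [259.4259 255.2044] ring [294.081  247.3569]
top 14 [257.6429 299.4286] [256 297] [259 302]
pred handle [257.8718 289.5875] ring [265.3899 253.9241]
```

>>> {"method": "step_arm", "body": {
  "steps": [
    [0,0,0,0,0,0.69,-0.3],
    [0,0,0,0,0,0.69,-0.3],
    [0,0,0,0,0,0.69,-0.3],
    [0,0,0,0,0,0.69,-0.3],
    [0,0,0,0,0,0.69,-0.3],
    [0,0,0.08,0,0,0.69,-0.3],
    [0,0,0.15,0,0,0.69,-0.3],
    [0,0,0.18,0,0,0.69,-0.3]
  ]
}}

```text
time_s: 17.12
position: [0.4702, -0.0622, -0.0024]
tcp_rot: [[0.986, -0.166, -0.001], [-0.166, -0.986, -0.002], [-0.001, 0.002, -1.0]]
force: [0.0, 0.1, -0.4]
opening: 0.654
grasp_force: 0.0
```

>>> {"method": "step_arm", "body": {
  "steps": [
    [0,0,0.015,0,0,0,-0.3],
    [0,0,0.022,0,0,0,-0.3],
    [0,0,0.022,0,0,0,-0.3],
    [0,0,0.022,0,0,0,1],
    [0,0,0.022,0,0,0,1],
    [0,0,0.022,0,0,0,1],
    [0,0,0.022,0,0,0,1],
    [0,0,0.022,0,0,0,1]
  ]
}}

```text
time_s: 17.78
position: [0.4713, -0.0625, -0.0071]
tcp_rot: [[0.986, -0.167, 0.002], [-0.167, -0.986, -0.003], [0.003, 0.002, -1.0]]
force: [0.4, -0.0, 0.2]
opening: 0.357
grasp_force: 0.0
```

>>> {"method": "step_arm", "body": {
  "steps": [
    [0,0,0,0,0,0,1],
    [0,0,0,0,0,0,1],
    [0,0,0,0,0,0,1],
    [0,0,0,0,0,0,1]
  ]
}}

```text
time_s: 18.12
position: [0.4712, -0.0625, -0.0073]
tcp_rot: [[0.986, -0.167, 0.002], [-0.167, -0.986, -0.003], [0.002, 0.002, -1.0]]
force: [0.2, 0.1, 3.2]
opening: 0.25
grasp_force: 30.0
```

>>> {"method": "step_arm", "body": {
  "steps": [
    [0,0,-0.05,0,0,0,1],
    [0,0,-0.2,0,0,0,1],
    [0,0,-0.35,0,0,0,1],
    [0,0,-0.5,0,0,0,1],
    [0,0,-0.6,0,0,0,1],
    [0,0,-0.6,0,0,0,1]
  ]
}}

```text
time_s: 18.62
position: [0.4755, -0.0635, 0.1792]
tcp_rot: [[0.986, -0.166, 0.016], [-0.166, -0.986, -0.008], [0.017, 0.005, -1.0]]
force: [0.8, -0.3, -1.9]
opening: 0.247
grasp_force: 30.0
```

```bash
sed -i 's/^RT=.*/RT=np.array([.090,0,-.0194])/; s/R=rot(yaw,phi); return/R=rot(yaw,phi)@np.diag([-1,-1,1.]); return/' h.py
python3 - <<'E'
from rig import *
from h import *
s=read_state();p=s["position"];R=s["tcp_rot"];print(p,s["force"])
for ring,phi in(((-.13,0,.244),42),((-.10,0,.244),42)):
    q,Q=tcp_for(ring,phi);print(q,row(p,R,q,Q))
E
```

```text
[ 0.4755 -0.0635  0.1792] [ 0.8317 -0.3015 -1.9462]
[0.4365 0.081  0.1694] [-0.2087 -0.4534  0.027   0.294   0.8857 -0.7299]
[0.4636 0.0937 0.1694] [-0.1265 -0.5103  0.028   0.294   0.8857 -0.7299]
```

>>> {"method": "step_arm", "body": {
  "steps": [
    [-0.2,-0.2,0.02,0.294,0.886,-0.73,1],
    [-0.2,-0.3,0.02,0.294,0.886,-0.73,1],
    [-0.2,-0.453,0.02,0.294,0.886,-0.73,1],
    [-0.2,-0.453,0.02,0.294,0.886,-0.73,1],
    [-0.2,-0.453,0.02,0.294,0.886,-0.73,1],
    [-0.2,-0.453,0.02,0.294,0.886,-0.73,1],
    [-0.2,-0.453,0.02,0.294,0.886,-0.73,1],
    [-0.2,-0.453,0.02,0.294,0.886,-0.73,1]
  ]
}}

```text
time_s: 19.28
position: [0.4312, 0.0874, 0.164]
tcp_rot: [[0.872, 0.251, 0.421], [0.183, -0.964, 0.195], [0.454, -0.093, -0.886]]
force: [-0.3, 0.1, -1.9]
opening: 0.248
grasp_force: 30.0
```

>>> {"method": "step_arm", "body": {
  "steps": [
    [0,0,0,0,0,0,1],
    [0,0,0,0,0,0,1],
    [0,0,0,0,0,0,1]
  ]
}}

```text
time_s: 19.53
position: [0.4324, 0.0867, 0.1644]
tcp_rot: [[0.873, 0.248, 0.421], [0.181, -0.964, 0.194], [0.454, -0.093, -0.886]]
force: [0.8, 0.5, -1.5]
opening: 0.245
grasp_force: 30.0
```

```bash
python3 - <<'E'
from rig import *
from h import *
s=read_state();p=s["position"];R=s["tcp_rot"];print(p,s["force"],s["joint_positions"]);print(R)
ring=p+R@RT; print("ring",ring,cabf(ring))
C={n:capture(n) for n in("side","top")}
for n,c in C.items():
    print(n,proj(c,ring),"if world-z offset:",proj(c,p+R@[.09,0,0]+[0,0,.0194]),"handle",proj(c,p+R@[-.018,0,-.0194]))
a=C["side"]["image"][110:230,195:335];b=C["top"]["image"][190:300,140:270]
cv2.imwrite("pics/st.png",np.vstack([cv2.resize(x,(350,300),interpolation=2) for x in(a,b)])[:,:,::-1])
q,Q=tcp_for((-.08,0,.244),42);print(row(p,R,q,Q))
E
```

```text
[0.4324 0.0867 0.1644] [ 0.844   0.5338 -1.4735] [-16.9158  16.4327 131.3695  59.7791  20.8665   5.2873]
[[ 0.8726  0.2481  0.4208]
 [ 0.1807 -0.9643  0.1937]
 [ 0.4538 -0.093  -0.8862]]
ring [0.5028 0.0992 0.2224] [-0.1161 -0.0116  0.2224]
side [244.2985 166.7382] if world-z offset: [246.2664 164.5271] handle [218.8197 194.535 ]
top [185.8272 264.464 ] if world-z offset: [184.2581 261.1319] handle [196.6042 302.9447]
[ 0.1603 -0.0105  0.0645  0.0371  0.3186 -0.263 ]
```

View pics/st.png

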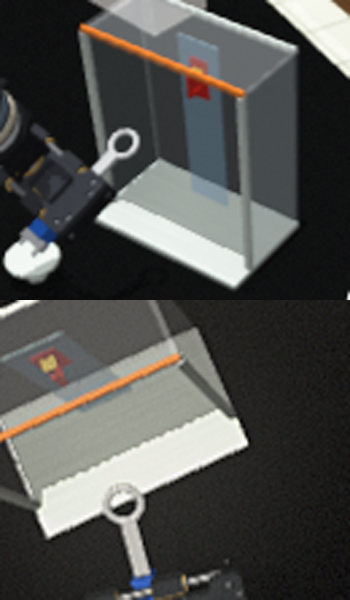

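>>> {"method": "step_arm", "body": {
  "steps": [
    [0.16,-0.01,0.065,0.037,0.319,-0.263,1],
    [0.16,-0.01,0.065,0.037,0.319,-0.263,1],
    [0.16,-0.01,0.065,0.037,0.319,-0.263,1],
    [0.16,-0.01,0.065,0.037,0.319,-0.263,1],
    [0.16,-0.01,0.065,0.037,0.319,-0.263,1],
    [0.16,-0.01,0.065,0.037,0.319,-0.263,1],
    [0.16,-0.01,0.065,0.037,0.319,-0.263,1]
  ]
}}

```text
time_s: 20.22
position: [0.4817, 0.1018, 0.1689]
tcp_rot: [[0.672, 0.425, 0.607], [0.316, -0.905, 0.284], [0.67, 0.001, -0.743]]
force: [-0.0, -0.3, -1.0]
opening: 0.247
grasp_force: 30.0
```

```bash
cat > st.py <<'E'
from rig import *
from h import *
import sys
s=read_state();p=s["position"];R=s["tcp_rot"];ring=p+R@RT
print("t",s["time_s"],"ring",cabf(ring),"phi",np.degrees(np.arcsin(R[2,0])),"yaw",np.degrees(np.arctan2(R[1,0],R[0,0])),"yz",R[2,1].round(3))
f=s["force"];print("F cab",f@X,f@Y,f[2],"J",s["joint_positions"])
for a in sys.argv[1:]:
    v=[float(x) for x in a.split(",")]; q,Q=tcp_for(v[:3],v[3]); print(a,row(p,R,q,Q))
E
python3 st.py -- 2>/dev/null || true; python3 - <<'E'
E
sed -i 's/sys.argv\[1:\]/[a for a in sys.argv[1:] if a!="--"]/' st.py; python3 st.py -- -.08,0,.244,42 -.03,0,.244,42 -.005,0,.244,42
```

```text
t 20.2167 ring [-0.0802 -0.0002  0.2436] phi 42.053162289658246 yaw 25.17966468066927 yz 0.001
F cab -0.12518986507813182 -0.24311180688847903 -1.0380132595515863 J [-20.2462  23.9091 135.8092 111.1841  30.7065 -61.2401]
t 20.2167 ring [-0.0802 -0.0002  0.2436] phi 42.053162289658246 yaw 25.17966468066927 yz 0.001
F cab -0.12518986507813182 -0.24311180688847903 -1.0380132595515863 J [-20.2462  23.9091 135.8092 111.1841  30.7065 -61.2401]
-.08,0,.244,42 [ 0.0014 -0.0011 -0.0007  0.0006 -0.0012  0.0013]
-.03,0,.244,42 [ 0.1252 -0.001   0.1109  0.0006 -0.0012  0.0013]
-.005,0,.244,42 [ 0.1871 -0.0009  0.1667  0.0006 -0.0012  0.0013]
```

>>> {"method": "step_arm", "body": {
  "steps": [
    [0.04,0,0.035,0,0,0,1],
    [0.08,0,0.07,0,0,0,1],
    [0.11,0,0.1,0,0,0,1],
    [0.14,0,0.125,0,0,0,1],
    [0.165,0,0.147,0,0,0,1],
    [0.187,0,0.167,0,0,0,1],
    [0.187,0,0.167,0,0,0,1]
  ]
}}

```text
time_s: 20.8
position: [0.5519, 0.1349, 0.1706]
tcp_rot: [[0.669, 0.426, 0.608], [0.317, -0.905, 0.285], [0.672, 0.002, -0.741]]
force: [-0.1, -0.3, -1.8]
opening: 0.25
grasp_force: 30.0
```

```bash
python3 st.py -- .01,0,.244,42 .018,0,.244,42 .022,0,.244,42 .025,0,.244,42
```

```text
t 20.8 ring [-0.0029  0.0001  0.2454] phi 42.208356014547114 yaw 25.34503869504119 yz 0.002
F cab -0.19748176348320176 -0.2404226557216012 -1.8027218835052135 J [-10.8442  25.6932 125.4682 106.8088  24.3317 -46.7625]
.01,0,.244,42 [ 0.0283 -0.0005  0.0313 -0.0001 -0.0046  0.004 ]
.018,0,.244,42 [ 0.0481 -0.0005  0.0492 -0.0001 -0.0046  0.004 ]
.022,0,.244,42 [ 0.0579 -0.0004  0.0582 -0.0001 -0.0046  0.004 ]
.025,0,.244,42 [ 0.0654 -0.0004  0.0649 -0.0001 -0.0046  0.004 ]
```

>>> {"method": "step_arm", "body": {
  "steps": [
    [0.015,0,0.015,0,0,0,1],
    [0.028,0,0.03,0,0,0,1],
    [0.043,0,0.045,0,0,0,1],
    [0.043,0,0.045,0,0,0,1]
  ]
}}

```text
time_s: 21.13
position: [0.568, 0.1424, 0.1689]
tcp_rot: [[0.671, 0.425, 0.608], [0.316, -0.905, 0.285], [0.671, 0.001, -0.741]]
force: [1.3, 0.2, -1.1]
opening: 0.25
grasp_force: 30.0
```

```bash
python3 st.py -- .02,0,.244,42 .024,0,.244,42 .028,0,.244,42
```

```text
t 21.1333 ring [ 0.015  -0.      0.2437] phi 42.1676097972755 yaw 25.225264616667598 yz 0.001
F cab 1.2072419650627773 -0.3841423790513707 -1.1101858028369942 J [ -9.166   26.5581 123.1627 105.571   23.1065 -43.7405]
.02,0,.244,42 [ 0.0129 -0.0006  0.0096 -0.0001 -0.0037  0.0021]
.024,0,.244,42 [ 0.0227 -0.0005  0.0186 -0.0001 -0.0037  0.0021]
.028,0,.244,42 [ 0.0326 -0.0005  0.0275 -0.0001 -0.0037  0.0021]
```

Creep towards the board until contact.

>>> {"method": "step_arm", "body": {
  "steps": [
    [0.007,0,0.006,0,0,0,1],
    [0.013,0,0.011,0,0,0,1],
    [0.018,0,0.016,0,0,0,1],
    [0.018,0,0.016,0,0,0,1]
  ]
}}

```text
time_s: 21.47
position: [0.5736, 0.1453, 0.1688]
tcp_rot: [[0.671, 0.425, 0.607], [0.316, -0.905, 0.285], [0.671, 0.001, -0.742]]
force: [-0.1, 0.6, -1.6]
opening: 0.252
grasp_force: 30.0
```

>>> {"method": "step_arm", "body": {
  "steps": [
    [0.004,0,0.003,0,0,0,1],
    [0.007,0,0.006,0,0,0,1],
    [0.007,0,0.006,0,0,0,1]
  ]
}}

```text
time_s: 21.72
position: [0.576, 0.1465, 0.1689]
tcp_rot: [[0.671, 0.425, 0.607], [0.316, -0.905, 0.285], [0.671, 0.001, -0.742]]
force: [0.1, 0.2, -2.4]
opening: 0.249
grasp_force: 30.0
```

```bash
python3 st.py -- .026,0,.244,42 .028,0,.244,42
```

```text
t 21.7167 ring [0.024  0.0002 0.2436] phi 42.112389750150804 yaw 25.184379408372767 yz 0.001
F cab 0.20250765899042392 0.09072655174264437 -2.4171776474046385 J [ -8.3348  26.8703 121.9513 104.3586  22.4322 -41.6398]
.026,0,.244,42 [ 0.0058  0.0004  0.003  -0.0003 -0.0025  0.0014]
.028,0,.244,42 [ 0.0107  0.0005  0.0075 -0.0003 -0.0025  0.0014]
```

>>> {"method": "step_arm", "body": {
  "steps": [
    [0.003,0,0.0025,0,0,0,1],
    [0.005,0,0.0045,0,0,0,1],
    [0.005,0,0.0045,0,0,0,1]
  ]
}}

```text
time_s: 21.97
position: [0.5774, 0.1473, 0.1686]
tcp_rot: [[0.672, 0.425, 0.607], [0.316, -0.905, 0.284], [0.67, 0.0, -0.742]]
force: [-1.6, -1.1, -1.1]
opening: 0.254
grasp_force: 30.0
```

>>> {"method": "step_arm", "body": {
  "steps": [
    [0.003,0,0.0025,0,0,0,1],
    [0.005,0,0.0045,0,0,0,1],
    [0.005,0,0.0045,0,0,0,1]
  ]
}}

```text
time_s: 22.22
position: [0.5781, 0.1478, 0.1679]
tcp_rot: [[0.674, 0.424, 0.605], [0.316, -0.906, 0.283], [0.668, 0.0, -0.744]]
force: [-4.3, -1.9, -0.8]
opening: 0.246
grasp_force: 30.0
```

```bash
python3 st.py --
```

```text
t 22.2167 ring [0.0267 0.0004 0.2425] phi 41.9277601493299 yaw 25.121896415154865 yz 0.0
F cab -4.672842668335188 0.05417474003510566 -0.7765618418906093 J [ -8.0107  27.0242 121.5479 103.8205  22.0677 -40.763 ]
```

>>> {"method": "step_arm", "body": {
  "steps": [
    [-0.01,0,-0.009,0,0,0,1],
    [-0.021,0,-0.019,0,0,0,1],
    [-0.021,0,-0.019,0,0,0,1],
    [-0.021,0,-0.019,0,0,0,1]
  ]
}}

```text
time_s: 22.55
position: [0.5718, 0.1445, 0.169]
tcp_rot: [[0.671, 0.425, 0.607], [0.315, -0.905, 0.285], [0.671, 0.0, -0.742]]
force: [-0.4, 0.8, -1.7]
opening: 0.249
grasp_force: 30.0
```

```bash
python3 st.py -- .019,0,.23,42 .019,0,.225,42 .019,0,.22,42 .019,0,.21,42
```

```text
t 22.55 ring [0.0193 0.0002 0.2437] phi 42.124311986736444 yaw 25.16189178838385 yz 0.0
F cab -0.0320718021957484 0.9000375410920031 -1.7421300529335073 J [ -8.7452  26.6883 122.5672 104.9072  22.7554 -42.5952]
.019,0,.23,42 [-0.0316  0.0003  0.0326 -0.0003 -0.0028  0.001 ]
.019,0,.225,42 [-0.0428  0.0003  0.0449 -0.0003 -0.0028  0.001 ]
.019,0,.22,42 [-0.054   0.0003  0.0573 -0.0003 -0.0028  0.001 ]
.019,0,.21,42 [-0.0764  0.0002  0.082  -0.0003 -0.0028  0.001 ]
```

>>> {"method": "step_arm", "body": {
  "steps": [
    [-0.007,0,0.0075,0,0,0,1],
    [-0.0135,0,0.015,0,0,0,1],
    [-0.0175,0,0.02,0,0,0,1],
    [-0.0175,0,0.02,0,0,0,1]
  ]
}}

```text
time_s: 22.88
position: [0.5719, 0.1446, 0.1604]
tcp_rot: [[0.672, 0.425, 0.607], [0.316, -0.905, 0.285], [0.67, 0.0, -0.742]]
force: [0.5, -0.1, -1.8]
opening: 0.249
grasp_force: 30.0
```

>>> {"method": "step_arm", "body": {
  "steps": [
    [-0.0035,0,0.0037,0,0,0,1],
    [-0.007,0,0.0075,0,0,0,1],
    [-0.0088,0,0.01,0,0,0,1],
    [-0.0088,0,0.01,0,0,0,1]
  ]
}}

```text
time_s: 23.22
position: [0.5718, 0.1446, 0.1566]
tcp_rot: [[0.672, 0.425, 0.607], [0.316, -0.905, 0.285], [0.67, 0.0, -0.742]]
force: [0.2, -0.2, -1.6]
opening: 0.248
grasp_force: 30.0
```

```bash
python3 st.py -- .019,0,.225,42
```

```text
t 23.2167 ring [0.0195 0.0003 0.2313] phi 42.08074542322889 yaw 25.165189556593187 yz 0.0
F cab 0.05099214488415854 -0.2805936597150761 -1.6494028105051255 J [ -8.7094  28.4644 123.0854 109.9942  23.403  -48.1087]
.019,0,.225,42 [-0.0154  0.0007  0.0141 -0.0005 -0.0018  0.0011]
```

>>> {"method": "step_arm", "body": {
  "steps": [
    [-0.0035,0,0.0037,0,0,0,1],
    [-0.007,0,0.0075,0,0,0,1],
    [-0.0088,0,0.0098,0,0,0,1],
    [-0.0088,0,0.0098,0,0,0,1]
  ]
}}

```text
time_s: 23.55
position: [0.5718, 0.1446, 0.1526]
tcp_rot: [[0.672, 0.425, 0.607], [0.316, -0.905, 0.285], [0.67, 0.0, -0.742]]
force: [0.4, 0.5, -0.2]
opening: 0.254
grasp_force: 30.0
```

>>> {"method": "step_arm", "body": {
  "steps": [
    [-0.0035,0,0.0037,0,0,0,1],
    [-0.0066,0,0.0075,0,0,0,1],
    [-0.0066,0,0.0075,0,0,0,1]
  ]
}}

```text
time_s: 23.8
position: [0.5723, 0.1448, 0.1502]
tcp_rot: [[0.671, 0.425, 0.608], [0.315, -0.905, 0.285], [0.671, 0.0, -0.741]]
force: [-0.5, 0.0, 0.6]
opening: 0.25
grasp_force: 30.0
```

```bash
python3 st.py -- .019,0,.22,42
```

```text
t 23.8 ring [0.0199 0.0003 0.225 ] phi 42.17513749948056 yaw 25.166264170973005 yz 0.0
F cab -0.4851894932174115 0.22973138867788687 0.5698300814282822 J [ -8.709   29.4676 123.3491 112.8167  23.9445 -51.1677]
.019,0,.22,42 [-0.0135  0.0006  0.0093 -0.0008 -0.0039  0.0011]
```

>>> {"method": "step_arm", "body": {
  "steps": [
    [-0.003,0,0.0025,0,0,0,1],
    [-0.006,0,0.005,0,0,0,1],
    [-0.006,0,0.005,0,0,0,1]
  ]
}}

```text
time_s: 24.05
position: [0.5721, 0.1446, 0.1479]
tcp_rot: [[0.671, 0.425, 0.608], [0.315, -0.905, 0.285], [0.671, 0.001, -0.741]]
force: [0.7, 0.1, 0.6]
opening: 0.253
grasp_force: 30.0
```

>>> {"method": "step_arm", "body": {
  "steps": [
    [-0.0025,0,0.0025,0,0,0,1],
    [-0.005,0,0.005,0,0,0,1],
    [-0.005,0,0.005,0,0,0,1]
  ]
}}

```text
time_s: 24.3
position: [0.5717, 0.1445, 0.1455]
tcp_rot: [[0.671, 0.425, 0.607], [0.315, -0.905, 0.285], [0.671, 0.0, -0.742]]
force: [0.3, -1.0, 1.5]
opening: 0.248
grasp_force: 30.0
```

```bash
python3 st.py -- .019,0,.215,42
```

```text
t 24.3 ring [0.0193 0.0002 0.2202] phi 42.117410806676155 yaw 25.16911020827065 yz 0.0
F cab -0.13744929177718107 -1.0279217030977925 1.5353267081286168 J [ -8.7467  30.1178 123.5963 114.5597  24.2618 -53.1243]
.019,0,.215,42 [-0.0124  0.0003  0.0117 -0.0003 -0.0026  0.0011]
```

>>> {"method": "step_arm", "body": {
  "steps": [
    [-0.003,0,0.003,0,0,0,1],
    [-0.006,0,0.006,0,0,0,1],
    [-0.009,0,0.0085,0,0,0,1],
    [-0.009,0,0.0085,0,0,0,1]
  ]
}}

```text
time_s: 24.63
position: [0.5707, 0.1442, 0.1411]
tcp_rot: [[0.673, 0.425, 0.606], [0.316, -0.905, 0.284], [0.669, 0.0, -0.743]]
force: [-0.4, -1.6, 0.8]
opening: 0.249
grasp_force: 30.0
```

>>> {"method": "step_arm", "body": {
  "steps": [
    [-0.003,0,0.003,0,0,0,1],
    [-0.0065,0,0.007,0,0,0,1],
    [-0.0065,0,0.007,0,0,0,1]
  ]
}}

```text
time_s: 24.88
position: [0.5704, 0.1441, 0.138]
tcp_rot: [[0.673, 0.425, 0.605], [0.316, -0.905, 0.284], [0.669, 0.0, -0.744]]
force: [-2.0, -1.0, 0.0]
opening: 0.248
grasp_force: 30.0
```

```bash
python3 - <<'E'
from rig import *
from h import *
s=read_state();p=s["position"];R=s["tcp_rot"]
t=capture("top");sd=capture("side");ring=p+R@RT
print(proj(t,ring),proj(sd,ring))
for n,c in(("top",t),("side",sd)):
    for col in("yellow","red"):
        print(n,col,[(k,m.round(1)) for k,m,q in blobs(c["image"],col,3) if (np.linalg.norm(m-proj(c,ring))<25)])
E
python3 st.py -- .019,0,.21,42 .019,0,.205,42
```

```text
[162.6898 219.9169] [270.2825 145.3227]
top yellow [(np.int32(18), array([157.8, 212.7])), (np.int32(194), array([157., 232.]))]
top red []
side yellow [(np.int32(116), array([261.3, 133.6]))]
side red [(np.int32(3), array([270.3, 140.7])), (np.int32(3), array([276.7, 143.3])), (np.int32(5), array([271.4, 146.4]))]
t 24.9833 ring [0.0181 0.0004 0.2127] phi 41.95500612050272 yaw 25.137392115649853 yz 0.0
F cab -3.2649432667095195 0.4573979578284361 -0.9267652783550164 J [ -8.7808  31.1153 123.9697 116.9839  24.7427 -55.844 ]
.019,0,.21,42 [-0.0035  0.0013  0.0089 -0.0004  0.001   0.0006]
.019,0,.205,42 [-0.0146  0.0013  0.0213 -0.0004  0.001   0.0006]
```

>>> {"method": "step_arm", "body": {
  "steps": [
    [-0.0035,0,0.003,0,0,0,1],
    [-0.0065,0,0.006,0,0,0,1],
    [-0.0095,0,0.0085,0,0,0,1],
    [-0.0095,0,0.0085,0,0,0,1]
  ]
}}

```text
time_s: 25.32
position: [0.5707, 0.1441, 0.1345]
tcp_rot: [[0.672, 0.425, 0.606], [0.316, -0.905, 0.284], [0.67, 0.0, -0.743]]
force: [0.1, -0.6, -1.8]
opening: 0.25
grasp_force: 30.0
```

```bash
python3 st.py -- .018,0,.205,42 .018,0,.202,42
```

```text
t 25.3167 ring [0.0183 0.0003 0.2092] phi 42.035452242779975 yaw 25.17190716554929 yz 0.0
F cab -0.16857973411141217 -0.5821071424094076 -1.7972498294693298 J [ -8.8098  31.6978 124.1052 118.4109  25.156  -57.4532]
.018,0,.205,42 [-0.01    0.0006  0.0096 -0.0005 -0.0008  0.0012]
.018,0,.202,42 [-0.0167  0.0006  0.017  -0.0005 -0.0008  0.0012]
```

>>> {"method": "step_arm", "body": {
  "steps": [
    [-0.0035,0,0.0033,0,0,0,1],
    [-0.0065,0,0.0065,0,0,0,1],
    [-0.009,0,0.009,0,0,0,1],
    [-0.009,0,0.009,0,0,0,1]
  ]
}}

```text
time_s: 25.65
position: [0.5708, 0.144, 0.131]
tcp_rot: [[0.672, 0.425, 0.607], [0.316, -0.905, 0.285], [0.67, 0.0, -0.742]]
force: [0.2, 0.7, -1.4]
opening: 0.251
grasp_force: 30.0
```

>>> {"method": "step_arm", "body": {
  "steps": [
    [-0.0025,0,0.0025,0,0,0,1],
    [-0.0048,0,0.005,0,0,0,1],
    [-0.0048,0,0.005,0,0,0,1]
  ]
}}

```text
time_s: 25.9
position: [0.5706, 0.144, 0.129]
tcp_rot: [[0.672, 0.425, 0.607], [0.316, -0.905, 0.285], [0.67, 0.0, -0.742]]
force: [-0.0, 0.6, -1.5]
opening: 0.25
grasp_force: 30.0
```

```bash
python3 st.py -- .018,0,.202,42
```

```text
t 25.9 ring [0.0181 0.0003 0.2037] phi 42.083254683939764 yaw 25.177449186196807 yz 0.0
F cab 0.19768341117392568 0.5237601705380026 -1.514310446719725 J [ -8.8342  32.5558 124.3441 120.4495  25.7429 -59.7266]
.018,0,.202,42 [-0.0042  0.0006  0.0035 -0.0004 -0.0019  0.0013]
```

```bash
cat > piv.py <<'E'
from rig import *
from h import *
import sys
s=read_state();p=s["position"];R=s["tcp_rot"]
bx,bz=float(sys.argv[1]),float(sys.argv[2])
for f in sys.argv[3:]:
    a=np.radians(float(f)); q,Q=tcp_for((bx-.016*np.cos(a),0,bz-.016*np.sin(a)),float(f)); print(f,row(p,R,q,Q),q)
E
python3 piv.py .030 .2144 45 48 51 54 58 62 66
```

```text
45 [ 0.0037  0.0006  0.018  -0.0005  0.0648  0.0013] [0.5747 0.1457 0.1257]
48 [ 0.0085  0.0006  0.0362 -0.0005  0.1315  0.0013] [0.579  0.1478 0.1226]
51 [ 0.0143  0.0006  0.0541 -0.0005  0.1981  0.0012] [0.5834 0.1498 0.1198]
54 [ 0.021   0.0006  0.0717 -0.0006  0.2648  0.0012] [0.588  0.152  0.1172]
58 [ 0.0313  0.0006  0.0945 -0.0006  0.3537  0.0012] [0.5942 0.1549 0.1142]
62 [ 0.0432  0.0007  0.1166 -0.0007  0.4426  0.0012] [0.6006 0.1579 0.1117]
66 [ 0.0565  0.0007  0.1378 -0.0007  0.5315  0.0012] [0.6072 0.161  0.1097]
```

>>> {"method": "step_arm", "body": {
  "steps": [
    [0.004,0,0.018,0,0.065,0,1],
    [0.0085,0,0.036,0,0.131,0,1],
    [0.014,0,0.054,0,0.198,0,1],
    [0.021,0,0.072,0,0.265,0,1],
    [0.021,0,0.072,0,0.265,0,1]
  ]
}}

```text
time_s: 26.32
position: [0.5873, 0.1516, 0.1147]
tcp_rot: [[0.536, 0.424, 0.731], [0.248, -0.906, 0.343], [0.807, -0.002, -0.59]]
force: [-0.3, -0.1, -2.4]
opening: 0.247
grasp_force: 30.0
```

```bash
python3 st.py --; python3 piv.py .030 .2135 54 57 60 63 66
```

```text
t 26.3167 ring [ 0.0201 -0.0002  0.1988] phi 53.81767746541245 yaw 24.88905273754893 yz -0.002
F cab -0.28499333181167424 0.017167148964909826 -2.377505510709949 J [-11.2319  42.7568 129.326  139.5771  47.6063 -83.4871]
54 [ 0.0058 -0.0001 -0.0012 -0.0011  0.004  -0.0028] [0.588  0.152  0.1163]
57 [ 0.0097 -0.0001  0.0172 -0.001   0.0707 -0.0028] [0.5926 0.1541 0.114 ]
60 [ 0.0146 -0.0001  0.0353 -0.0009  0.1374 -0.0028] [0.5974 0.1564 0.112 ]
63 [ 0.0204 -0.0001  0.0532 -0.0008  0.204  -0.0028] [0.6022 0.1586 0.1102]
66 [ 0.0272 -0.0001  0.0707 -0.0008  0.2707 -0.0029] [0.6072 0.161  0.1088]
```

>>> {"method": "step_arm", "body": {
  "steps": [
    [0.008,0,0.008,0,0.035,0,1],
    [0.0097,0,0.0172,0,0.07,0,1],
    [0.012,0,0.026,0,0.104,0,1],
    [0.0146,0,0.035,0,0.137,0,1],
    [0.0146,0,0.035,0,0.137,0,1]
  ]
}}

```text
time_s: 26.73
position: [0.5982, 0.1568, 0.1138]
tcp_rot: [[0.452, 0.425, 0.784], [0.212, -0.905, 0.369], [0.867, -0.001, -0.499]]
force: [0.2, 0.2, -2.6]
opening: 0.252
grasp_force: 30.0
```

```bash
python3 st.py --; python3 piv.py .030 .2115 60 62 64 66 68
```

```text
t 26.7333 ring [0.0227 0.     0.2015] phi 60.08794677520099 yaw 25.100114981740024 yz -0.001
F cab 0.2702236097508806 0.06672153065412788 -2.6292212819909713 J [-11.9392  48.1463 130.4947 142.4063  59.0076 -89.0088]
60 [-0.0125  0.0001  0.0039 -0.0013 -0.002   0.    ] [0.5974 0.1564 0.11  ]
62 [-0.01    0.0002  0.0162 -0.0013  0.0425 -0.    ] [0.6006 0.1579 0.1088]
64 [-0.0072  0.0002  0.0284 -0.0013  0.0869 -0.    ] [0.6039 0.1594 0.1077]
66 [-0.0039  0.0002  0.0405 -0.0013  0.1314 -0.0001] [0.6072 0.161  0.1068]
68 [-0.0001  0.0002  0.0524 -0.0013  0.1758 -0.0001] [0.6105 0.1625 0.106 ]
```

>>> {"method": "step_arm", "body": {
  "steps": [
    [-0.006,0,0.002,0,0,0,1],
    [-0.0115,0,0.012,0,0.03,0,1],
    [-0.009,0,0.022,0,0.065,0,1],
    [-0.0065,0,0.031,0,0.097,0,1],
    [-0.004,0,0.0405,0,0.131,0,1],
    [-0.004,0,0.0405,0,0.131,0,1]
  ]
}}

```text
time_s: 27.23
position: [0.6074, 0.1611, 0.107]
tcp_rot: [[0.368, 0.425, 0.827], [0.173, -0.905, 0.389], [0.914, 0.0, -0.406]]
force: [-0.3, -0.4, -1.5]
opening: 0.247
grasp_force: 30.0
```

```bash
python3 st.py --; python3 piv.py .030 .2085 66 68 70; python3 piv.py .030 .2055 66
```

```text
t 27.2333 ring [0.0236 0.     0.1971] phi 66.03223441135572 yaw 25.175102040399857 yz 0.0
F cab -0.434425416436722 -0.2876757291517957 -1.4840249324830221 J [-12.4399  54.5565 130.8676 143.7037  70.3685 -93.5163]
66 [-0.01    0.0001  0.0037 -0.0012 -0.0007  0.0007] [0.6072 0.161  0.1038]
68 [-0.0076  0.0001  0.016  -0.0013  0.0437  0.0007] [0.6105 0.1625 0.103 ]
70 [-0.0047  0.0001  0.0282 -0.0013  0.0882  0.0006] [0.6138 0.1641 0.1023]
66 [-0.0192  0.0001  0.0078 -0.0012 -0.0007  0.0007] [0.6072 0.161  0.1008]
```

>>> {"method": "step_arm", "body": {
  "steps": [
    [-0.0033,0,0.0012,0,0,0,1],
    [-0.0067,0,0.0025,0,0,0,1],
    [-0.01,0,0.0037,0,0,0,1],
    [-0.01,0,0.0037,0,0,0,1]
  ]
}}

```text
time_s: 27.57
position: [0.6069, 0.1611, 0.1048]
tcp_rot: [[0.366, 0.425, 0.828], [0.173, -0.905, 0.388], [0.914, 0.001, -0.405]]
force: [0.4, 0.2, -1.4]
opening: 0.251
grasp_force: 30.0
```

>>> {"method": "step_arm", "body": {
  "steps": [
    [-0.0033,0,0.0012,0,0,0,1],
    [-0.0067,0,0.0025,0,0,0,1],
    [-0.0067,0,0.0025,0,0,0,1]
  ]
}}

```text
time_s: 27.82
position: [0.6077, 0.1612, 0.1041]
tcp_rot: [[0.362, 0.426, 0.829], [0.172, -0.905, 0.389], [0.916, 0.002, -0.4]]
force: [1.8, 0.9, 4.8]
opening: 0.252
grasp_force: 30.0
```

```bash
python3 st.py --; python3 piv.py .030 .204 66; python3 - <<'E'
from rig import *
from h import *
t=capture("top");sd=capture("side")
a=sd["image"][110:165,240:310].astype(float);b=t["image"][195:240,135:185].astype(float)
f=lambda x:np.clip(x*1.3,0,255).astype(np.uint8)
cv2.imwrite("pics/hk.png",np.hstack([cv2.resize(f(x),(400,400),interpolation=2) for x in(a,b)])[:,:,::-1])
E
```

```text
t 27.8167 ring [0.0235 0.0002 0.1943] phi 66.39578902311492 yaw 25.423483326338662 yz 0.002
F cab 1.9878577857784276 0.10198549618297612 4.798246842122973 J [-12.4718  55.3708 130.8473 143.8264  71.3711 -94.1122]
66 [-0.0156  0.0001  0.0046 -0.0009 -0.0088  0.0029] [0.6072 0.161  0.0993]
```

View pics/hk.png

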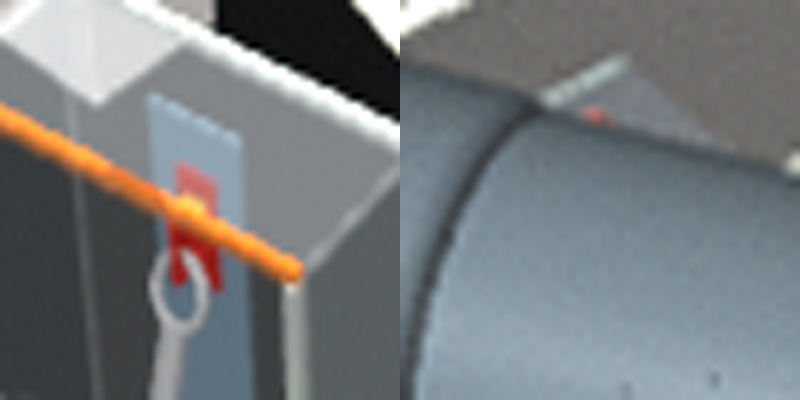

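```bash
python3 piv.py .030 .2098 66 69 72 75
```

```text
66 [ 0.0023  0.     -0.003  -0.0008 -0.0084  0.0029] [0.6072 0.161  0.1051]
69 [ 0.006   0.      0.0154 -0.0008  0.0583  0.0028] [0.6122 0.1633 0.1039]
72 [ 0.0107  0.      0.0336 -0.0009  0.1249  0.0028] [0.6172 0.1657 0.103 ]
75 [ 0.0164  0.0001  0.0515 -0.001   0.1916  0.0028] [0.6223 0.168  0.1024]
```

>>> {"method": "step_arm", "body": {
  "steps": [
    [0.006,0,-0.003,0,-0.008,0,1],
    [0.009,0,0.008,0,0.025,0,1],
    [0.011,0,0.0165,0,0.058,0,1],
    [0.013,0,0.026,0,0.092,0,1],
    [0.0145,0,0.0345,0,0.125,0,1],
    [0.017,0,0.044,0,0.158,0,1],
    [0.02,0,0.0525,0,0.19,0,1],
    [0.02,0,0.0525,0,0.19,0,1]
  ]
}}

```text
time_s: 28.58
position: [0.6222, 0.1684, 0.1019]
tcp_rot: [[0.237, 0.426, 0.873], [0.112, -0.905, 0.411], [0.965, 0.0, -0.262]]
force: [-0.8, -0.1, 5.8]
opening: 0.25
grasp_force: 30.0
```

```bash
python3 st.py --; python3 piv.py .030 .209 75
```

```text
t 28.5833 ring [0.0263 0.0004 0.1939] phi 74.81954208497746 yaw 25.225843845160007 yz 0.0
F cab -0.7361415710004876 0.28173012361249333 5.758583634736807 J [-12.3804  62.67   129.4357 143.7621  84.5135 -97.3902]
75 [-0.0011  0.0013 -0.0001 -0.0019  0.004   0.0007] [0.6223 0.168  0.1016]
```

>>> {"method": "step_arm", "body": {
  "steps": [
    [0.004,0,0,0,0,0,1],
    [0.005,0,0,0,0,0,1]
  ]
}}

```text
time_s: 28.75
position: [0.6219, 0.1683, 0.1023]
tcp_rot: [[0.242, 0.425, 0.872], [0.114, -0.905, 0.41], [0.964, -0.0, -0.268]]
force: [0.1, 0.4, 1.9]
opening: 0.249
grasp_force: 30.0
```

>>> {"method": "step_arm", "body": {
  "steps": [
    [0,0,0,0,0,0,-0.3],
    [0,0,0,0,0,0,-0.3],
    [0,0,0,0,0,0,-0.3],
    [0,0,0,0,0,0,-0.3],
    [0,0,0,0,0,0,-0.3],
    [0,0,0,0,0,0,-0.3]
  ]
}}

```text
time_s: 29.25
position: [0.6223, 0.1682, 0.1027]
tcp_rot: [[0.24, 0.425, 0.873], [0.113, -0.905, 0.41], [0.964, 0.0, -0.265]]
force: [-0.4, 0.2, -0.5]
opening: 0.601
grasp_force: 0.0
```

>>> {"method": "step_arm", "body": {
  "steps": [
    [0,0,-0.06,0,0,0,-0.3],
    [0,0,-0.12,0,0,0,-0.3],
    [0,0,-0.2,0,0,0,-0.3],
    [0,0,-0.3,0,0,0,-0.3],
    [0,0,-0.4,0,0,0,-0.3],
    [0,0,-0.4,0,0,0,-0.3],
    [0,0,-0.4,0,0,0,-0.3]
  ]
}}

```text
time_s: 29.83
position: [0.5603, 0.1155, 0.1249]
tcp_rot: [[0.24, 0.437, 0.867], [0.113, -0.9, 0.422], [0.964, -0.003, -0.265]]
force: [-0.2, -0.2, -0.2]
opening: 0.648
grasp_force: 0.0
```

```bash
python3 - <<'E'
from rig import *
from h import *
s=read_state();print(s["time_s"],s["position"],s["force"],s["joint_positions"])
t=capture("top");sd=capture("side")
# hypothesised hanging: ring at cab (.030,0,.193), handle centre 108 mm below
for n,c in(("side",sd),("top",t)):
    print(n,"exp handle",proj(c,world((.028,0,.085))),"ring",proj(c,world((.031,0,.193))),"flap",proj(c,world((.035,0,.2295))))
    for col in("blue","yellow","red"):
        print(col,[(k,m.round(1),q.min(0),q.max(0)) for k,m,q in blobs(c["image"],col,3) if 130<m[0]<310 and 100<m[1]<300])
E
```

```text
29.8333 [0.5603 0.1155 0.1249] [-0.2262 -0.1773 -0.2406] [ -26.5912   66.3501  139.892   130.0519   91.2215 -110.3453]
side exp handle [275.1043 175.9829] ring [273.4046 148.5466] flap [273.3883 138.099 ]
blue [(np.int32(19), array([273.5, 168.1]), array([270, 166]), array([278, 170]))]
yellow [(np.int32(7), array([238., 187.]), array([235, 186]), array([241, 188]))]
red []
top exp handle [175.5305 226.1873] ring [163.3228 217.0651] flap [158.2843 212.588 ]
blue []
yellow [(np.int32(9), array([156.2, 213.2]), array([155, 211]), array([158, 215])), (np.int32(159), array([148.8, 235.7]), array([114, 219]), array([186, 251]))]
red []
```

```bash
python3 - <<'E'
from rig import *
from h import *
s=read_state();p=s["position"];R=s["tcp_rot"];print(cabf(p))
F=np.diag([-1,-1,1.])
for q,ph in(((-.07,-.021,.15),65),((-.09,-.021,.18),55),((-.12,-.02,.21),45)):print(row(p,R,world(q),rot(25.1,ph)@F))
E
```

```text
[-0.0568 -0.0194  0.1251]
[ 0.0683  0.0042 -0.0645 -0.0218 -0.2135  0.0028]
[ 0.147   0.0027 -0.1553 -0.0216 -0.4357  0.0047]
[ 0.2168 -0.0027 -0.2782 -0.0212 -0.6579  0.0066]
```

>>> {"method": "step_arm", "body": {
  "steps": [
    [0.05,0,-0.05,0,-0.16,0,-0.3],
    [0.07,0,-0.065,0,-0.21,0,-0.3],
    [0.1,0,-0.1,0,-0.3,0,-0.3],
    [0.147,0,-0.155,0,-0.436,0,-0.3],
    [0.18,0,-0.2,0,-0.55,0,-0.3],
    [0.217,0,-0.25,0,-0.658,0,-0.3],
    [0.217,0,-0.25,0,-0.658,0,-0.3]
  ]
}}

```text
time_s: 30.52
position: [0.5105, 0.1012, 0.2032]
tcp_rot: [[0.62, 0.454, 0.64], [0.301, -0.891, 0.34], [0.725, -0.018, -0.689]]
force: [-0.9, 0.9, -1.5]
opening: 0.65
grasp_force: 0.0
```

```bash
python3 - <<'E'
from rig import *
from h import *
s=read_state();p=s["position"];R=s["tcp_rot"];print(s["time_s"],cabf(p),s["force"],s["joint_positions"],s["qvel"])
t=capture("top");sd=capture("side")
for n,c in(("side",sd),("top",t)):
    print(n,"exp handle",proj(c,world((.028,0,.085))),"flap",proj(c,world((.035,0,.2295))))
    for col in("blue","yellow","red"):
        print(col,[(k,m.round(1),q.min(0),q.max(0)) for k,m,q in blobs(c["image"],col,3) if 130<m[0]<310 and 100<m[1]<300])
E
```

```text
30.5167 [-0.1083 -0.0131  0.2032] [-0.8932  0.8613 -1.4948] [-22.4573  21.0474 132.0921 100.2303  34.6007 -50.7401] [   8.3244  -46.6496  -21.6894 -101.1507  -57.9217  124.469 ]
side exp handle [275.1043 175.9829] flap [273.3883 138.099 ]
blue [(np.int32(20), array([273.6, 168.2]), array([270, 166]), array([278, 170]))]
yellow [(np.int32(109), array([260.7, 133.4]), array([228, 120]), array([292, 146]))]
red [(np.int32(9), array([274.4, 142.3]), array([272, 141]), array([277, 144])), (np.int32(4), array([272. , 146.5]), array([271, 146]), array([273, 147]))]
top exp handle [175.5305 226.1873] flap [158.2843 212.588 ]
blue []
yellow [(np.int32(203), array([158. , 231.6]), array([114, 210]), array([206, 251])), (np.int32(7), array([156. , 213.7]), array([155, 212]), array([158, 215])), (np.int32(18), array([205.7, 272.2]), array([200, 269]), array([211, 275])), (np.int32(11), array([184.1, 282.9]), array([181, 281]), array([188, 285]))]
red []
```

>>> {"method": "step_arm", "body": {
  "steps": [
    [0,0,-0.1,0,0,0,-0.3],
    [0,0,-0.2,0,0,0,-0.3],
    [0,0,-0.2,0,0,0,-0.3],
    [0,0,-0.2,0,0,0,-0.3],
    [0,0,-0.2,0,0,0,-0.3],
    [0,0,-0.2,0,0,0,-0.3],
    [0,0,-0.2,0,0,0,-0.3],
    [0,0,-0.2,0,0,0,-0.3]
  ]
}}

```text
time_s: 31.28
position: [0.4735, 0.0797, 0.2422]
tcp_rot: [[0.621, 0.452, 0.64], [0.297, -0.892, 0.341], [0.725, -0.021, -0.688]]
force: [0.4, -0.5, -0.4]
opening: 0.647
grasp_force: 0.0
```

```bash
python3 - <<'E'
from rig import *
from h import *
s=read_state();print(s["time_s"],cabf(s["position"]),s["force"])
t=capture("top");sd=capture("side")
for n,c in(("side",sd),("top",t)):
  o=cv2.imread(f"pics/{n}0.png")[:,:,::-1]
  x0,x1,y0,y1=(262,290,132,200) if n=="side" else (148,190,200,240)
  for nm,im in(("init",o),("now",c["image"])):
    r,g,b=[im[y0:y1,x0:x1,i].astype(int) for i in range(3)]
    y=np.argwhere((r>120)&(g>90)&(b<g-40)&(abs(r-g)<75)); 
    y=np.array([q for q in y if n=="side" or q[0]+y0<220]); bl=np.argwhere((b>90)&(b>r+50)&(b>g+35)); w=np.argwhere((r>150)&(g>150)&(b>150))
    for k,v in(("flap",y),("blue",bl),("white",w)):
      if len(v): print(n,nm,k,len(v),(v.mean(0)+[y0,x0])[::-1].round(1),(v.min(0)+[y0,x0])[::-1],(v.max(0)+[y0,x0])[::-1])
print(proj(sd,world((.031,0,.193))),proj(sd,world((.03,0,.122))),proj(sd,world((.03,0,.048))))
E
```

```text
31.2833 [-0.1509 -0.0169  0.2422] [ 0.3881 -0.477  -0.4487]
side init flap 5 [273.6 137.4] [272 137] [275 138]
side init white 387 [272.5 191.4] [262 176] [289 199]
side now flap 5 [273.6 137.4] [272 137] [275 138]
side now blue 164 [274.3 176. ] [270 166] [279 186]
side now white 372 [272.6 191.4] [262 151] [289 199]
top init flap 25 [160.  213.3] [155 210] [188 218]
top init white 210 [169.8 228.3] [148 211] [189 239]
top now flap 26 [160.  213.2] [155 210] [188 218]
top now blue 4 [171.8 221.8] [168 220] [174 225]
top now white 222 [170. 228.] [148 211] [189 239]
[273.4046 148.5466] [274.7276 166.7617] [276.1996 184.2392]
```

```bash
python3 -c "
from rig import *
print(hand_in())"
```

```text
the job is handed in; nothing more can be done
None
```

The spanner hangs upright by its ring on the red hook, with the keeper closed above it and the gripper clear; the job was handed in with about 31 s on the clock, and hand-in returned no verdict.

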